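# Weigh a turned hub on the hand scale

### The job

Check the weight of the steel hub: take the spring hand scale out of its rack, hook it under the hub's bail and draw it up slowly until the hub just hangs clear of the bench on the scale alone, 5 to 10 mm up and no more, and hold it still there for two seconds. Then set the hub down gently, upright, about where it stood, unhook, and hang the scale back in its rack. Do not hoist the hub high, force the hook against it, strain the scale to its stop, touch the hub with the fingers or disturb the other things on the bench.

Things in the scene. Friction and masses are not known exactly. Their poses are not given: they have to be found in the camera images.
- scale: hand scale, loose, 0.22 kg, upright in the rack. Origin: centre of the housing's lower end; z up. Housing 24 (x) x 40 (y) x 85 (z) mm; dark shoulder plate 30 x 68, z 85 to 91, by which it hangs; black upright grip 16 (x) x 44 (y), z 91 to 137: pinch its 16 mm thickness (closing along x) at about z 119 from above. A steel hook hangs out below, its mouth towards the scale's +x.
- scale_hook (a joint): how far the hook is drawn down out of the housing (m): 0 = in, 0.078 = stop. Spring 120 N/m from 0, with a little friction (0.1 N) and damping; the empty hook sags 1 to 2 mm, the hub draws it some 30 to 69 mm (its weight is not known beforehand).
- hook_bowl (a point): where a bail's wire centre rests in the hook: on the scale's axis, 51.5 mm plus the joint value below its origin. The hook is 6 mm wire in the scale's xz plane; at joint 0 its centre line runs, in mm (x,z) from the scale's origin: (0,-10) (-15,-22) (-15,-48) (0,-58) (15,-48) (15,-42). Its mouth on +x lets in a bail with centre at z -36 to -24; lowest point z -61.
- hub: the load: loose turned steel hub on the bench, 0.35 to 0.82 kg. Origin: centre of its underside; z up. Disc 76 mm diameter, 15 thick, boss 40 diameter up to z 26, and over it a fixed dark bail of 6 mm wire in the hub's yz plane: legs at y = -25 and 25 up to z 52, then sloping to a blunt peak at y = 0. The hub's x runs through the bail, within 0.5 rad of the robot's x.
- bail_top (a point): centre of the bail's wire at its peak, 71 mm above the hub's underside
- rack: fixed scale rack; origin at the fork's centre on the bench; x from open mouth to back posts, within 0.3 rad of the robot's x. Foot 8 mm high, x -45 to 65, y -60 to 60. Fork arms along x at y = -30 and 30, 12 wide, x -26 to 32, upper faces at z 165, 48 apart. Behind each arm a post, x 32 to 44, as wide and high. Nibs 6 high on the arms at x -26 to -20 and 20 to 26 (5 mm play for the shoulder plate).
- rack_seat (a point): where the scale's origin lies when it hangs in the rack: 80 mm above the rack's origin, axes as the rack's. To take the scale out, lift it more than 6 mm clear of the nibs, then draw it towards the rack's -x by 60 mm or more; hang it back the reverse way, hook mouth towards the rack's +x as at the start.
- tin: bystander: open metal tin 85 x 65 x 34, loose, origin centre of underside
- bush: bystander: brass ring 42 diameter, 28 high, loose, origin centre of underside
- spanner: bystander: steel spanner lying flat, loose
Not all that is in view belongs to the job. What is meant by the rack is not yellow, and is the smaller of those in its own colour.

How it is judged:
By the outcome, as a careful person would: the job done as asked, in the order asked, and still so for the second after the job is handed in, with the robot touching nothing.
It also fails if it takes over 72 s, if anything falls off the work surface, if the arm or the gripper's body presses on something with over 40 N, if the wrist force passes 120 N, or if a joint passes its speed limit or range.

### The arm

A 6-joint arm with a two-finger parallel gripper is mounted at the origin on the work surface. World frame = base frame: x ahead of the robot, y to its left, z up, the work surface at z = 0. Lengths are in m, angles in degrees, forces in N, time in s.
With the tool pointing down it reaches from about 0.35 to 0.975 m from the base axis. Payload 7.1 kg.
Tool frame: the origin (TCP) lies at the very end of the fingers, on their centre line; the grasp point (between the pads) lies 19 mm behind it; x points along the fingers, y is the direction in which the jaws open and shut, and the axes are right-handed (so a half turn about x gives the same grasp; the last joint's range is limited). The gripper opens to 88 mm and grips with 3 to 60 N. Pads are 20 mm wide; open, the fingers measure 115 mm over their backs; the gripper's body (75 mm by 178 mm) begins 61 mm behind the grasp point.
Start: joints at [65.432, 24.242, 93.386, -0, 62.372, -1.089], TCP at [0.249, 0.573, 0.223] pointing down, gripper open.
Joint ranges: [-172.04, 172.04], [-51.8, 120.97], [4.93, 147.93], [-75.15, 255.16], [6.16, 154.13], [-145.62, 145.62]. Speed limits (degrees/s): [136.94, 136.94, 172.46, 180, 180, 180].

### API

Orientations are given as [roll, pitch, yaw] about the fixed x, y, z axes, in that order (R = Rz(yaw) Ry(pitch) Rx(roll)).
In Python, from station import telemetry, eyes, job_done gives the robot as it stands. The module is installed in compiled form; this text tells all that it offers.
- The arm moves only by the shell command python3 -m creep 'ROWS' [OPENING] [FORCE]. ROWS is JSON, a list of rows, each an object of numbers: "dx", "dy", "dz": the shift along the tool's x, y, z in units of 0.12 m (1.0 is 0.12 m); "wx", "wy", "wz": the turn, a rotation vector about the tool's x, y, z in units of 90 degrees (1.0 is 90 degrees). In form: [{"dx": .., "dy": .., "dz": .., "wx": .., "wy": .., "wz": ..}, ...]. A call has exactly 8 rows; each row is the pose to reach, as a shift and turn from the pose commanded when the call began, along the tool's axes at that moment; what a row does not reach only later rows make up. A row lasts 1/8 s, in which the tool goes at most 62.5 mm and 10.7 degrees, less where a joint would pass 70% of its speed; a pose out of reach is approached as far as the arm can. A call with a number of a shift or a turn outside -1 to 1 is refused whole. A call with a gripper value outside its range is refused whole. OPENING is the opening, from -1 (shut) to 1 (fully open), set as the call begins (- or left out, the last holds). The fingers move at their own pace and stop on an object; FORCE is the grip in N (left out, the last holds). Time passes only in rows, so rows that repeat a pose let the fingers close, or fill a call up. It gives the time, the measured TCP pose, the force and the opening at its end, in the units of the state.
- telemetry.state(): the state, without advancing time (a new reading comes with each control period).
- eyes.get_image(name): name is "side" or "top"; returns a dict with "color" (384x512x3 uint8, red, green, blue), "mtx" (3x3 intrinsics, pixels), "R" (3x3) and "t" (3): a world point X has camera coordinates R X + t. Camera axes: x right, y down, z forward; pixel columns grow to the right and rows downward; lengths in m; the calibration is good to about 2 mm. A picture is of the moment at which its call begins. There is no depth.
- job_done(): hands the job in, once; it reports no verdict.
The state is a dict: "t": time; "qpos": joint angles; "qvel": joint speeds; "effort": joint torques, N m; "eef_pos": TCP position; "orientation": TCP orientation; "contact_force": force on the tool from outside, world axes, zero at the start; "moment": the same for the moment, N m; "width": opening from 0.0 (shut) to 1.0 (fully open).
Only numpy, scipy, OpenCV 4.12 (cv2) and the standard library are available. Lean on these libraries where they do the work, as an engineer would, in place of code of your own. Each camera call takes 0.05 s, during which the arm holds its last target.

## Working session

There is one attempt and no reset: what is moved stays moved. The work goes in short steps, Python scripts to look and compute and a shell command to move; the robot and the scene stay as the last step left them, time stands still between calls to the robot, and variables do not carry over. Pictures are saved under pics/ and viewed, and the job is handed in when it is done.

```bash
mkdir -p pics
python3 - <<'E'
from station import telemetry, eyes
import cv2
s=telemetry.state()
print(s)
for n in ("side","top"):
    d=eyes.get_image(n); cv2.imwrite(f"pics/{n}0.png",d["color"][:,:,::-1]); print(n,d["mtx"],d["R"],d["t"])
E
```

```text
{'t': 0.0, 'qpos': array([ 6.54306694e+01,  2.42854768e+01,  9.34317985e+01, -9.90712525e-04,
        6.23720713e+01, -1.08882573e+00]), 'qvel': array([-0.02857463,  0.16379548,  0.07828325,  0.05818471, -0.13164497,
        0.07927008]), 'effort': array([ 1.15735638e-03, -5.44634449e+01, -2.73668826e+01,  6.44961954e-02,
        2.27549532e-02, -4.80405834e-05]), 'eef_pos': array([0.24877204, 0.57274314, 0.2218878 ]), 'orientation': array([ -90.52642495,   89.91064906, -114.00646973]), 'contact_force': array([ 0.985549  , -0.11332211, -0.10194303]), 'moment': array([0.02865773, 0.01370651, 0.09097857]), 'width': 0.99883938616452}
side [[372.53973836   0.         257.8735713 ]
 [  0.         372.53973836 192.64272614]
 [  0.           0.           1.        ]] [[ 0.75235088 -0.65872369 -0.00715871]
 [-0.48507062 -0.54659762 -0.68259618]
 [ 0.44572934  0.51702432 -0.73076071]] [-0.3413868   0.3210653   0.78811626]
top [[475.27986571   0.         265.19506177]
 [  0.         475.27986571 193.40194147]
 [  0.           0.           1.        ]] [[ 2.48171093e-02 -9.99691757e-01  7.09086076e-04]
 [-9.94565681e-01 -2.47615831e-02 -1.01123543e-01]
 [ 1.01109930e-01  1.80436133e-03 -9.94873623e-01]] [0.04980321 0.51942036 1.32569821]
```

View pics/side0.png

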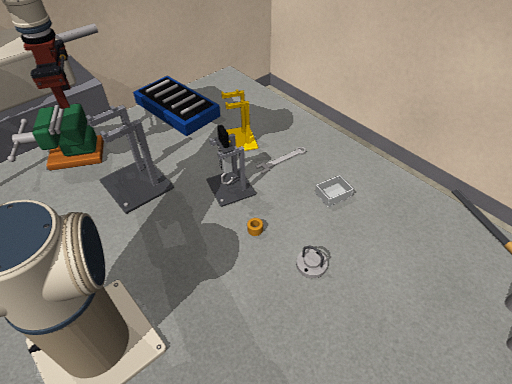

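View pics/top0.png

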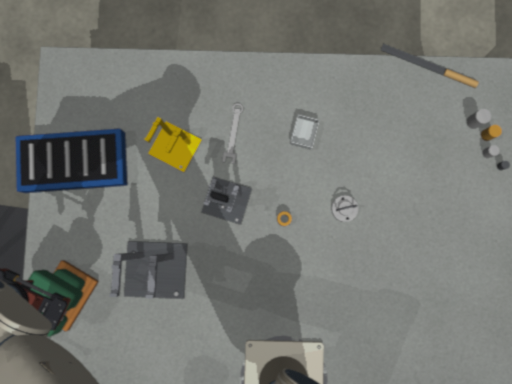

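Run:
```python
import cv2
t=cv2.imread("pics/top0.png"); s=cv2.imread("pics/side0.png")
cv2.imwrite("pics/t1.png",cv2.resize(t[160:235,190:300],None,fx=7,fy=7,interpolation=cv2.INTER_CUBIC))
cv2.imwrite("pics/t2.png",cv2.resize(t[175:235,310:385],None,fx=8,fy=8,interpolation=cv2.INTER_CUBIC))
cv2.imwrite("pics/s1.png",cv2.resize(s[110:210,195:285],None,fx=6,fy=6,interpolation=cv2.INTER_CUBIC))
cv2.imwrite("pics/s2.png",cv2.resize(s[235:285,285:340],None,fx=10,fy=10,interpolation=cv2.INTER_CUBIC))
```

```text
(no output)
```

View pics/t1.png

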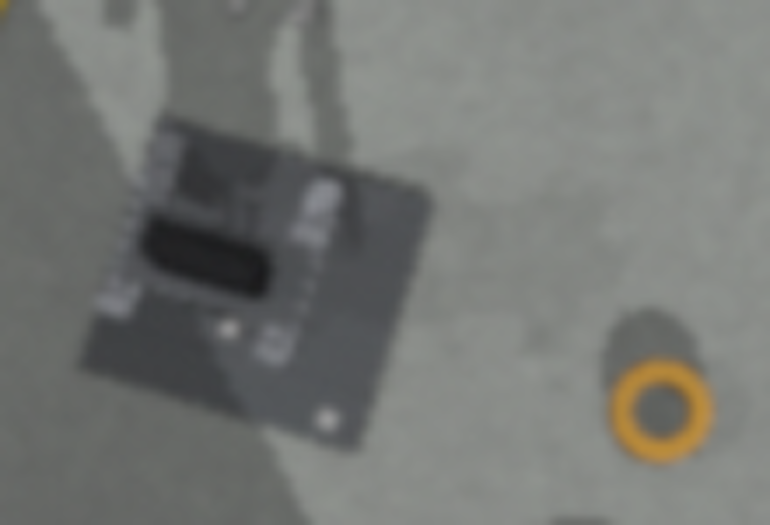

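View pics/t2.png

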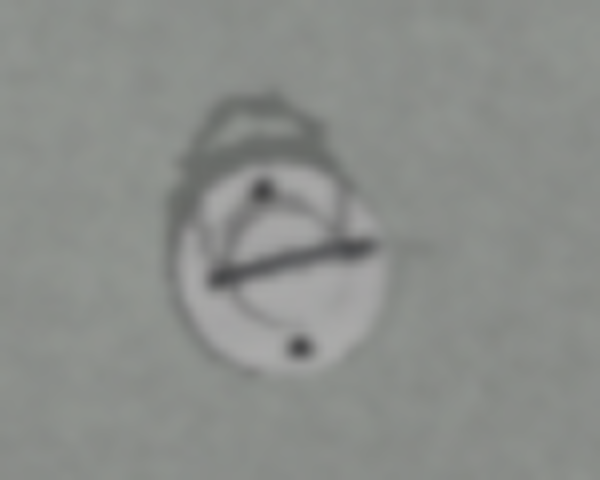

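View pics/s1.png

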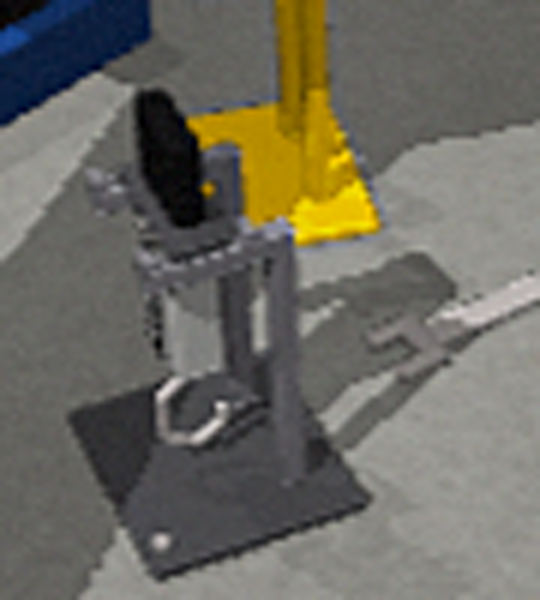

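View pics/s2.png

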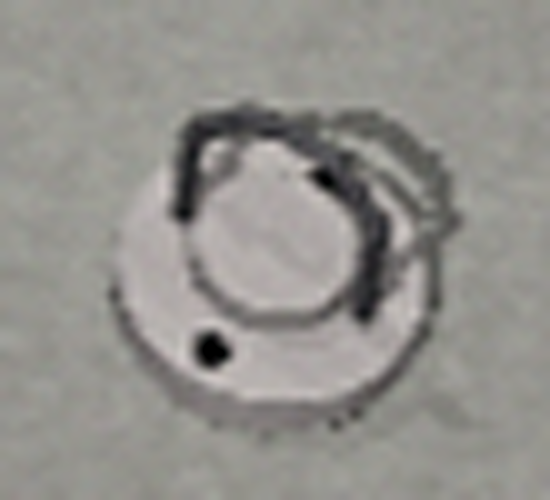

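```bash
cat > h.py <<'E'
import numpy as np, cv2
from station import telemetry, eyes
def grab(n,save=None):
    d=eyes.get_image(n)
    if save: cv2.imwrite(f"pics/{save}.png",d["color"][:,:,::-1])
    return d
def ray(d,p,z):
    K,R,t=d["mtx"],d["R"],d["t"]
    v=R.T@np.linalg.solve(K,[p[0],p[1],1.]); c=-R.T@t
    return c+v*(z-c[2])/v[2]
def proj(d,X):
    c=d["R"]@np.asarray(X,float)+d["t"]; u=d["mtx"]@c; return u[:2]/u[2]
def tri(d1,p1,d2,p2):
    P=[d["mtx"]@np.c_[d["R"],d["t"]] for d in (d1,d2)]
    X=cv2.triangulatePoints(P[0],P[1],np.array(p1,float).reshape(2,1),np.array(p2,float).reshape(2,1)).ravel()
    return X[:3]/X[3]
def rz(a):
    c,s=np.cos(a),np.sin(a); return np.array([[c,-s,0],[s,c,0],[0,0,1]])
E
python3 - <<'E'
from h import *
np.set_printoptions(precision=4,suppress=True)
T=grab("top");S=grab("side")
cs=[(160,120),(432,195),(360,450),(80,370)]
C=[ray(T,(190+x/7-.43,160+y/7-.43),.008) for x,y in cs]
for i in range(4): print(C[i],np.linalg.norm(C[i]-C[(i+1)%4]))
# side corners
sc=[(70,415),(160,578),(372,495)]
for x,y in sc: print('side',ray(S,(195+x/6-.4,110+y/6-.4),.008))
# grip black top view
g=T["color"].max(2); m=((g<45)).astype(np.uint8); m[:, :200]=0; m[:,250:]=0; m[:180]=0;m[215:]=0
n,l,st,ce=cv2.connectedComponentsWithStats(m); i=1+st[1:,4].argmax(); 
pts=np.argwhere(l==i)[:,::-1].astype(np.float32); r=cv2.minAreaRect(pts); print(st[i],r, ray(T,r[0],.217))
b=cv2.boxPoints(r); B=[ray(T,p,.217) for p in b]
print(np.array(B)); 
# hub disc
c=T["color"].astype(int); x0,y0=310,175
sub=cv2.cvtColor(T["color"],cv2.COLOR_RGB2GRAY)[175:235,310:385]
print(np.percentile(sub,[5,50,95]))
m=((sub>135)).astype(np.uint8); n,l,st,ce=cv2.connectedComponentsWithStats(m);i=1+st[1:,4].argmax();print(st[i])
ct=max(cv2.findContours((l==i).astype(np.uint8),0,2)[0],key=cv2.contourArea); h=cv2.convexHull(ct); e=cv2.fitEllipse(h); print(e); p=np.array(e[0])+[310,175]; print('hub',ray(T,p,.015))
# bail ends
a=[ray(T,(310+x/8-.44,175+y/8-.44),.052) for x,y in((217,280),(368,246))]; print(a,np.linalg.norm(a[0]-a[1]), (a[0]+a[1])/2)
v=a[0]-a[1]; print('hub yaw',np.degrees(np.arctan2(-v[0],v[1])))
E
```

```text
[0.5646 0.2166 0.008 ] 0.11676610313452723
[0.5362 0.1033 0.008 ] 0.10899968134378098
[0.4305 0.1298 0.008 ] 0.11959863348631142
[0.4604 0.2456 0.008 ] 0.10818574997791584
side [0.4619 0.2434 0.008 ]
side [0.43   0.1279 0.008 ]
side [0.5386 0.1023 0.008 ]
[211 192  17  10 109] ((219.22642517089844, 196.20753479003906), (17.582151412963867, 6.593306064605713), 15.945395469665527) [0.489  0.1743 0.217 ]
[[0.4866 0.1971 0.217 ]
 [0.5022 0.1932 0.217 ]
 [0.4914 0.1515 0.217 ]
 [0.4758 0.1554 0.217 ]]
[124.   141.   157.05]
[   0    0   75   60 4098]Traceback (most recent call last):
  File "<stdin>", line 21, in <module>
cv2.error: OpenCV(4.12.0) /io/opencv/modules/imgproc/src/shapedescr.cpp:361: error: (-201:Incorrect size of input array) There should be at least 5 points to fit the ellipse in function 'fitEllipseNoDirect'
```

Run:
```python
from h import *
np.set_printoptions(precision=4,suppress=True)
T=grab("top");S=grab("side")
print('cams',-T["R"].T@T["t"],-S["R"].T@S["t"])
def P(*q): return [(310+x/8-.44,175+y/8-.44) for x,y in q]
a=[ray(T,p,.052) for p in P((217,280),(368,246))]; print(np.array(a),np.linalg.norm(a[0]-a[1]), (a[0]+a[1])/2)
v=a[0]-a[1]; print('hub yaw',np.degrees(np.arctan2(-v[0],v[1])))
# disc edges top view upscaled: left177, right 387, top 158, bottom 375 
L=[ray(T,p,.015) for p in P((177,265),(387,265),(282,158),(282,375))]
print(np.array(L))
# side holes: (210,350),(322,178) in s2 ; top: (300,347),(263,190)
def Q(*q): return [(285+x/10-.45,235+y/10-.45) for x,y in q]
for p in Q((210,350),(322,178)): print('sidehole',ray(S,p,.015))
for p in P((300,347),(263,190)): print('tophole',ray(T,p,.015))
# side disc extents
print(np.array([ray(S,p,.015) for p in Q((113,260),(440,260))]))
# bail corners side: left top corner (193,125), right shoulder (375,228); 
for p in Q((193,125),(378,225)): print('sh',ray(S,p,.055))
for z in(.071,): print(ray(S,Q((300,133))[0],z))
for w in((.489,.1743),): pass
c,s=np.cos(np.radians(-14.4)),np.sin(np.radians(-14.4))
# boundary predictions
o=np.array([.4882,.1763,.08]);R=rz(np.radians(-14.4))
for q in [(0,0,137/1e3),(0,.022,.137),(0,-.022,.137),(0,0,.091),(0,0,-.0595),(.015,0,-.043),(-.015,0,-.03)]:
    X=o+R@np.array(q); print(q,X,'top',proj(T,X),'side zoom',(proj(S,X)-[195,110]+.4)*6, proj(S,X))
```

```text
cams [0.3813 0.0603 1.3714] [ 0.0613 -0.4569  0.7926]
[[ 0.4752 -0.1372  0.052 ]
 [ 0.4884 -0.1896  0.052 ]] 0.05404267115088145 [ 0.4818 -0.1634  0.052 ]
hub yaw 14.091479759399263
[[ 0.4829 -0.1284  0.015 ]
 [ 0.4847 -0.2035  0.015 ]
 [ 0.5222 -0.1656  0.015 ]
 [ 0.4445 -0.1663  0.015 ]]
sidehole [ 0.4551 -0.1718  0.015 ]
sidehole [ 0.5113 -0.1562  0.015 ]
tophole [ 0.4546 -0.1726  0.015 ]
tophole [ 0.5105 -0.1589  0.015 ]
[[ 0.4556 -0.1387  0.015 ]
 [ 0.5153 -0.1914  0.015 ]]
sh [ 0.4763 -0.1411  0.055 ]
sh [ 0.4883 -0.1891  0.055 ]
[ 0.4843 -0.1659  0.071 ]
(0, 0, 0.137) [0.4882 0.1763 0.217 ] top [218.3951 196.5025] side zoom [161.0113 116.5408] [221.4352 129.0235]
(0, 0.022, 0.137) [0.4937 0.1976 0.217 ] top [209.7472 194.0554] side zoom [140.8037  88.3503] [218.0673 124.3251]
(0, -0.022, 0.137) [0.4827 0.155  0.217 ] top [227.0519 198.9521] side zoom [181.8068 145.5517] [224.9011 133.8586]
(0, 0, 0.091) [0.4882 0.1763 0.171 ] top [220.1593 198.2191] side zoom [169.3302 201.9565] [222.8217 143.2594]
(0, 0, -0.0595) [0.4882 0.1763 0.0205] top [225.0984 203.0251] side zoom [192.9353 444.3232] [226.7559 183.6539]
(0.015, 0, -0.043) [0.5027 0.1726 0.037 ] top [226.1057 197.4484] side zoom [219.2379 410.0939] [231.1397 177.949 ]
(-0.015, 0, -0.03) [0.4737 0.18   0.05  ] top [222.705  207.3316] side zoom [159.5277 410.9615] [221.188  178.0936]
```

Run:
```python
from h import *
from scipy.spatial.transform import Rotation as Ro
np.set_printoptions(precision=4,suppress=True)
s=telemetry.state(); R=Ro.from_euler('xyz',s["orientation"],degrees=True).as_matrix(); print(R)
T=cv2.imread("pics/top0.png");S=cv2.imread("pics/side0.png")
cv2.imwrite("pics/t3.png",cv2.resize(T[220:320,90:210],None,fx=5,fy=5)); cv2.imwrite("pics/s3.png",cv2.resize(S[80:220,80:190],None,fx=4,fy=4))
```

```text
[[-0.0002  0.3984  0.9172]
 [-0.0005  0.9172 -0.3984]
 [-1.     -0.0005 -0.    ]]
```

View pics/t3.png

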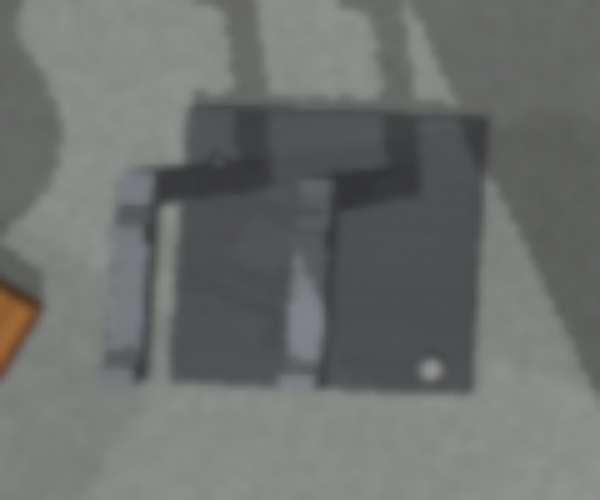

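View pics/s3.png

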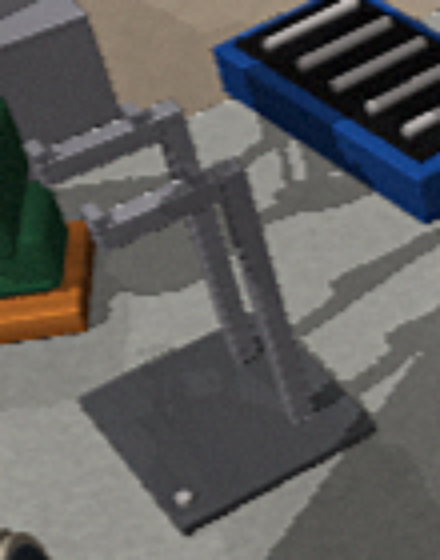

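```bash
cat >> h.py <<'E'
from scipy.spatial.transform import Rotation as Ro
def go(target,yaw=None,R=None,p=None):
    "units for a move from the present pose: shift to world target, turn so that tool y points to yaw deg"
    s=telemetry.state(); p=s["eef_pos"] if p is None else p
    R=Ro.from_euler('xyz',s["orientation"],degrees=True).as_matrix() if R is None else R
    d=R.T@(np.asarray(target)-p)/.12
    if yaw is None: w=np.zeros(3)
    else:
        a=np.radians(yaw); y=np.array([np.cos(a),np.sin(a),0]); x=np.array([0,0,-1.]); G=np.c_[x,y,np.cross(x,y)]
        w=Ro.from_matrix(R.T@G).as_rotvec(degrees=True)/90
    print("dxyz",d.round(4),"w",w.round(4))
E
python3 - <<'E'
from h import *
np.set_printoptions(precision=4,suppress=True)
T=grab("top");S=grab("side")
print(tri(T,(153,256.6),S,(140,121)))
go((.488,.1757,.30),-14.4)
E
```

```text
[0.3413 0.3244 0.2319]
dxyz [-0.6449 -2.2446  3.1468] w [0.8991 0.0001 0.0001]
```

```bash
python3 -m creep '[{"dx":-0.3,"dz":0.1},{"dx":-0.6,"dz":0.2},{"dx":-0.65,"dy":-0.1,"dz":0.3},{"dx":-0.65,"dy":-0.2,"dz":0.4},{"dx":-0.65,"dy":-0.3,"dz":0.5},{"dx":-0.65,"dy":-0.4,"dz":0.6},{"dx":-0.65,"dy":-0.5,"dz":0.7},{"dx":-0.65,"dy":-0.56,"dz":0.8}]' 0.2
python3 -m creep '[{"dy":-0.07,"dz":0.1},{"dy":-0.14,"dz":0.2},{"dy":-0.21,"dz":0.3},{"dy":-0.28,"dz":0.4},{"dy":-0.35,"dz":0.5},{"dy":-0.42,"dz":0.6},{"dy":-0.49,"dz":0.7},{"dy":-0.56,"dz":0.8}]'
python3 -m creep '[{"dy":-0.07,"dz":0.1},{"dy":-0.14,"dz":0.2},{"dy":-0.21,"dz":0.3},{"dy":-0.28,"dz":0.4},{"dy":-0.35,"dz":0.5},{"dy":-0.42,"dz":0.6},{"dy":-0.49,"dz":0.7},{"dy":-0.56,"dz":0.8}]'
python3 -m creep '[{"dy":-0.07,"dz":0.1,"wx":0.11},{"dy":-0.14,"dz":0.2,"wx":0.22},{"dy":-0.21,"dz":0.3,"wx":0.33},{"dy":-0.28,"dz":0.4,"wx":0.44},{"dy":-0.35,"dz":0.5,"wx":0.55},{"dy":-0.42,"dz":0.6,"wx":0.67},{"dy":-0.49,"dz":0.7,"wx":0.79},{"dy":-0.56,"dz":0.75,"wx":0.9}]'
python3 - <<'E'
from h import *
print(telemetry.state()); go((.488,.1757,.24),-14.4); T=grab("top","top1");S=grab("side","side1")
cv2.imwrite("pics/s4.png",cv2.resize(cv2.imread("pics/side1.png")[60:220,170:290],None,fx=5,fy=5,interpolation=2)[:600])
E
```

```text
{'t': 0.4, 'qpos': array([ 6.54316516e+01,  2.42485642e+01,  9.33931068e+01, -9.41087846e-04,
        6.23701473e+01, -1.08881358e+00]), 'qvel': array([-0.12405114, -0.0654828 , -0.12307781,  0.00200246,  0.02012094,
       -0.09343229]), 'effort': array([ 1.61124583e-03, -5.44025195e+01, -2.73665357e+01,  6.44842791e-02,
        1.88072358e-02, -4.91786409e-05]), 'eef_pos': array([0.24895994, 0.57318046, 0.22255564]), 'orientation': array([ -87.05376256,   89.98815238, -110.53286083]), 'contact_force': array([-0.57973504,  0.41106042,  0.09329832]), 'moment': array([-0.00464097, -0.01558439, -0.01943278]), 'width': 0.9980308345922616}
dxyz [-0.1449 -2.2445  3.1468] w [8.991e-01 1.000e-04 1.000e-04]invalid input at $[0]: expected keys dx, dy, dz, wx, wy, wz
invalid input at $[0]: expected keys dx, dy, dz, wx, wy, wz
invalid input at $[0]: expected keys dx, dy, dz, wx, wy, wz
invalid input at $[0]: expected keys dx, dy, dz, wx, wy, wz
```

View pics/s4.png

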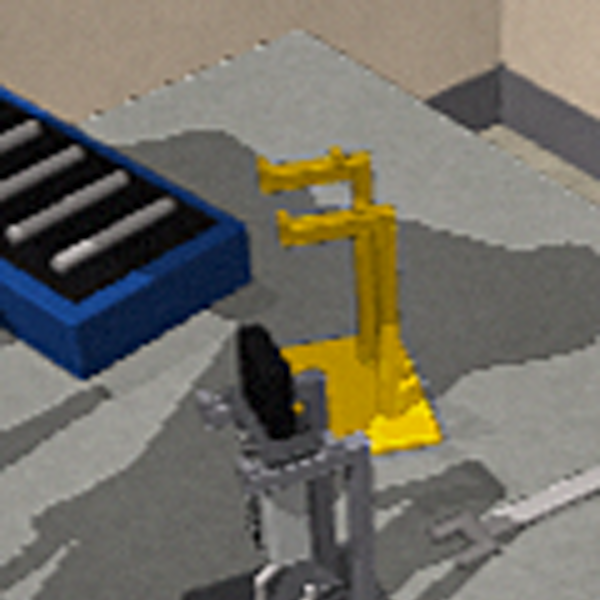

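View pics/top1.png

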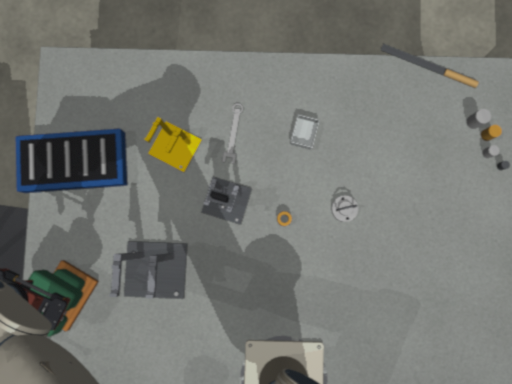

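All six keys are required; nothing moved and the scene is unchanged. I'll resend with the full set.

```bash
python3 -m creep '[{"dx":-0.3,"dy":0,"dz":0.1,"wx":0,"wy":0,"wz":0},{"dx":-0.6,"dy":0,"dz":0.2,"wx":0,"wy":0,"wz":0},{"dx":-0.65,"dy":-0.1,"dz":0.3,"wx":0,"wy":0,"wz":0},{"dx":-0.65,"dy":-0.2,"dz":0.4,"wx":0,"wy":0,"wz":0},{"dx":-0.65,"dy":-0.3,"dz":0.5,"wx":0,"wy":0,"wz":0},{"dx":-0.65,"dy":-0.4,"dz":0.6,"wx":0,"wy":0,"wz":0},{"dx":-0.65,"dy":-0.5,"dz":0.7,"wx":0,"wy":0,"wz":0},{"dx":-0.65,"dy":-0.56,"dz":0.8,"wx":0,"wy":0,"wz":0}]' 0.2
python3 -m creep '[{"dx":0,"dy":-0.07,"dz":0.1,"wx":0,"wy":0,"wz":0},{"dx":0,"dy":-0.14,"dz":0.2,"wx":0,"wy":0,"wz":0},{"dx":0,"dy":-0.21,"dz":0.3,"wx":0,"wy":0,"wz":0},{"dx":0,"dy":-0.28,"dz":0.4,"wx":0,"wy":0,"wz":0},{"dx":0,"dy":-0.35,"dz":0.5,"wx":0,"wy":0,"wz":0},{"dx":0,"dy":-0.42,"dz":0.6,"wx":0,"wy":0,"wz":0},{"dx":0,"dy":-0.49,"dz":0.7,"wx":0,"wy":0,"wz":0},{"dx":0,"dy":-0.56,"dz":0.8,"wx":0,"wy":0,"wz":0}]'
python3 -m creep '[{"dx":0,"dy":-0.07,"dz":0.1,"wx":0,"wy":0,"wz":0},{"dx":0,"dy":-0.14,"dz":0.2,"wx":0,"wy":0,"wz":0},{"dx":0,"dy":-0.21,"dz":0.3,"wx":0,"wy":0,"wz":0},{"dx":0,"dy":-0.28,"dz":0.4,"wx":0,"wy":0,"wz":0},{"dx":0,"dy":-0.35,"dz":0.5,"wx":0,"wy":0,"wz":0},{"dx":0,"dy":-0.42,"dz":0.6,"wx":0,"wy":0,"wz":0},{"dx":0,"dy":-0.49,"dz":0.7,"wx":0,"wy":0,"wz":0},{"dx":0,"dy":-0.56,"dz":0.8,"wx":0,"wy":0,"wz":0}]'
python3 -m creep '[{"dx":0,"dy":-0.07,"dz":0.1,"wx":0.11,"wy":0,"wz":0},{"dx":0,"dy":-0.14,"dz":0.2,"wx":0.22,"wy":0,"wz":0},{"dx":0,"dy":-0.21,"dz":0.3,"wx":0.33,"wy":0,"wz":0},{"dx":0,"dy":-0.28,"dz":0.4,"wx":0.44,"wy":0,"wz":0},{"dx":0,"dy":-0.35,"dz":0.5,"wx":0.55,"wy":0,"wz":0},{"dx":0,"dy":-0.42,"dz":0.6,"wx":0.67,"wy":0,"wz":0},{"dx":0,"dy":-0.49,"dz":0.7,"wx":0.79,"wy":0,"wz":0},{"dx":0,"dy":-0.56,"dz":0.75,"wx":0.9,"wy":0,"wz":0}]'
python3 - <<'E'
from h import *
go((.488,.1757,.24),-14.4); T=grab("top","top2");S=grab("side","side2")
cv2.imwrite("pics/s5.png",cv2.resize(cv2.imread("pics/side2.png")[60:210,150:300],None,fx=4,fy=4,interpolation=2)[:600])
E
```

```text
t: 1.5
eef_pos: [0.3106, 0.4722, 0.3005]
orientation: [-100.9, 90.0, -124.4]
contact_force: [-0.0, 0.1, -0.6]
width: 0.6
t: 2.5
eef_pos: [0.372, 0.3727, 0.3007]
orientation: [67.1, 90.0, 43.7]
contact_force: [-0.1, 0.2, 0.2]
width: 0.602
t: 3.5
eef_pos: [0.4333, 0.2727, 0.3007]
orientation: [49.8, 90.0, 26.3]
contact_force: [-0.2, -0.1, -0.2]
width: 0.598
t: 4.5
eef_pos: [0.4891, 0.1751, 0.3006]
orientation: [42.5, 90.0, -62.4]
contact_force: [0.7, -0.2, -0.0]
width: 0.6
dxyz [ 0.5053 -0.0103 -0.002 ] w [-0.0048  0.     -0.    ]
```

View pics/s5.png

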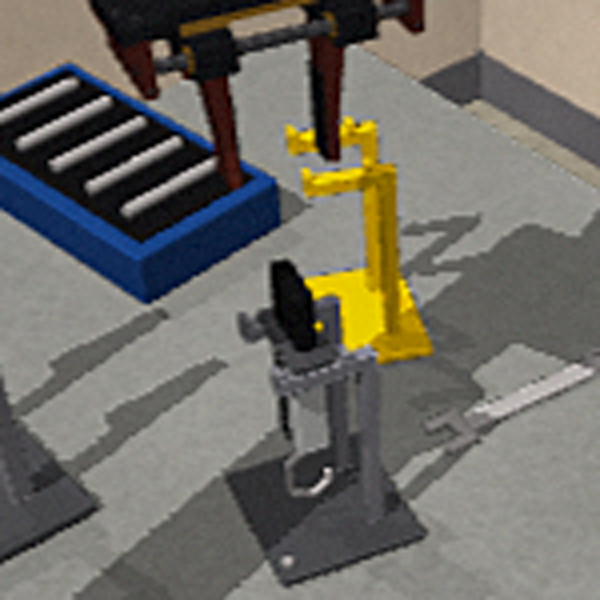

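View pics/top2.png

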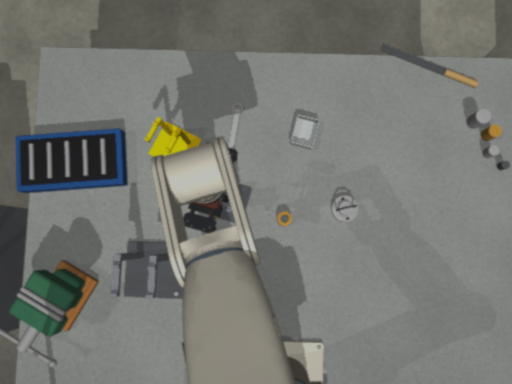

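```bash
python3 -m creep '[{"dx":0.15,"dy":-0.01,"dz":0,"wx":-0.005,"wy":0,"wz":0},{"dx":0.35,"dy":-0.01,"dz":0,"wx":-0.005,"wy":0,"wz":0},{"dx":0.55,"dy":-0.01,"dz":0,"wx":-0.005,"wy":0,"wz":0},{"dx":0.7,"dy":-0.01,"dz":0,"wx":-0.005,"wy":0,"wz":0},{"dx":0.84,"dy":-0.01,"dz":0,"wx":-0.005,"wy":0,"wz":0},{"dx":0.94,"dy":-0.01,"dz":0,"wx":-0.005,"wy":0,"wz":0},{"dx":1,"dy":-0.01,"dz":0,"wx":-0.005,"wy":0,"wz":0},{"dx":1,"dy":-0.01,"dz":0,"wx":-0.005,"wy":0,"wz":0}]'
python3 - <<'E'
from h import *
go((.488,.1757,.18),-14.4); S=grab("side","side3")
cv2.imwrite("pics/s6.png",cv2.resize(cv2.imread("pics/side3.png")[80:210,170:290],None,fx=4.5,fy=4.5,interpolation=2)[:600])
E
```

```text
t: 5.6
eef_pos: [0.4873, 0.1764, 0.1804]
orientation: [-58.7, 90.0, -162.8]
contact_force: [0.6, 0.2, -1.5]
width: 0.596
dxyz [0.0033 0.0068 0.004 ] w [0.0044 0.0002 0.0003]
```

View pics/s6.png

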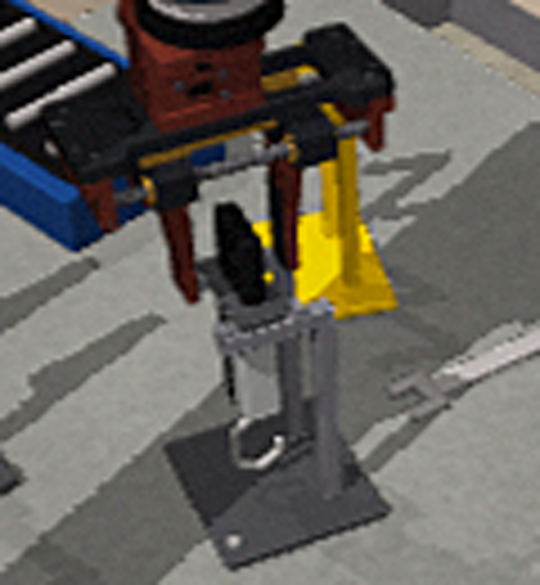

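```bash
python3 -m creep '[{"dx":0,"dy":0,"dz":0,"wx":0,"wy":0,"wz":0},{"dx":0,"dy":0,"dz":0,"wx":0,"wy":0,"wz":0},{"dx":0,"dy":0,"dz":0,"wx":0,"wy":0,"wz":0},{"dx":0,"dy":0,"dz":0,"wx":0,"wy":0,"wz":0},{"dx":0,"dy":0,"dz":0,"wx":0,"wy":0,"wz":0},{"dx":0,"dy":0,"dz":0,"wx":0,"wy":0,"wz":0},{"dx":0,"dy":0,"dz":0,"wx":0,"wy":0,"wz":0},{"dx":0,"dy":0,"dz":0,"wx":0,"wy":0,"wz":0}]' -1 40
python3 - <<'E'
from h import *
print(telemetry.state()["contact_force"]); go((.488,.1757,.18),-14.4); S=grab("side","side4")
cv2.imwrite("pics/s7.png",cv2.resize(cv2.imread("pics/side4.png")[80:210,170:290],None,fx=4.5,fy=4.5,interpolation=2)[:600])
E
```

```text
t: 6.65
eef_pos: [0.488, 0.1765, 0.181]
orientation: [115.3, 89.9, 11.3]
contact_force: [3.0, -1.1, 3.3]
width: 0.182
[ 3.01699607 -1.14876971  3.25160411]
dxyz [0.0084 0.0018 0.0063] w [ 0.0041 -0.0003 -0.0007]
```

View pics/s7.png

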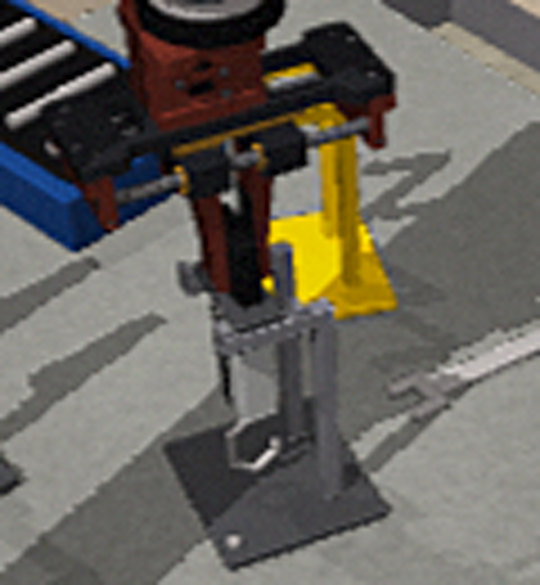

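```bash
python3 -m creep '[{"dx":0,"dy":0.01,"dz":0,"wx":0,"wy":0,"wz":0},{"dx":0,"dy":0.015,"dz":0,"wx":0,"wy":0,"wz":0},{"dx":-0.02,"dy":0.015,"dz":0,"wx":0,"wy":0,"wz":0},{"dx":-0.05,"dy":0.015,"dz":0,"wx":0,"wy":0,"wz":0},{"dx":-0.08,"dy":0.015,"dz":0,"wx":0,"wy":0,"wz":0},{"dx":-0.12,"dy":0.015,"dz":0,"wx":0,"wy":0,"wz":0},{"dx":-0.15,"dy":0.015,"dz":0,"wx":0,"wy":0,"wz":0},{"dx":-0.15,"dy":0.015,"dz":0,"wx":0,"wy":0,"wz":0}]'
python3 - <<'E'
from h import *
print(telemetry.state()["contact_force"]); go((.488,.1757,.18),-14.4); S=grab("side","side5")
cv2.imwrite("pics/s8.png",cv2.resize(cv2.imread("pics/side5.png")[80:210,170:290],None,fx=4.5,fy=4.5,interpolation=2)[:600])
E
```

```text
t: 7.7
eef_pos: [0.4894, 0.176, 0.1991]
orientation: [122.4, 90.0, 18.3]
contact_force: [-0.3, 0.1, -2.3]
width: 0.178
[-0.30549064  0.11678414 -2.30258659]
dxyz [ 0.1588 -0.0106  0.0053] w [ 0.0041 -0.0002 -0.0004]
```

View pics/s8.png

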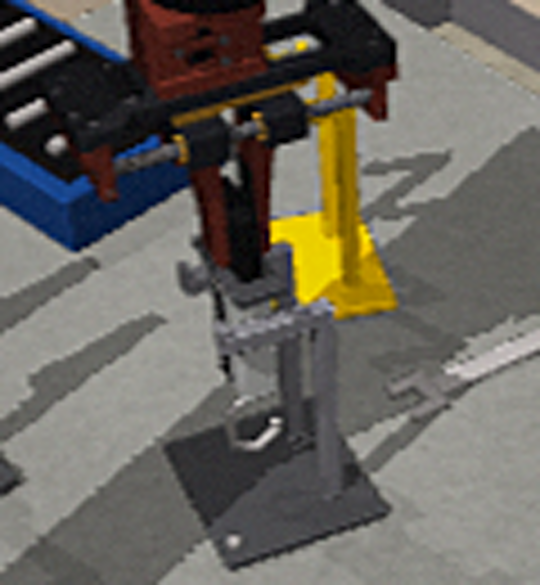

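```bash
python3 -m creep '[{"dx":0,"dy":-0.06,"dz":0,"wx":0,"wy":0,"wz":0},{"dx":0,"dy":-0.16,"dz":0,"wx":0,"wy":0,"wz":0},{"dx":0,"dy":-0.27,"dz":0,"wx":0,"wy":0,"wz":0},{"dx":0,"dy":-0.38,"dz":0,"wx":0,"wy":0,"wz":0},{"dx":0,"dy":-0.49,"dz":0,"wx":0,"wy":0,"wz":0},{"dx":0,"dy":-0.6,"dz":0,"wx":0,"wy":0,"wz":0},{"dx":0,"dy":-0.7,"dz":0,"wx":0,"wy":0,"wz":0},{"dx":0,"dy":-0.75,"dz":0,"wx":0,"wy":0,"wz":0}]'
python3 -m creep '[{"dx":-0.1,"dy":0,"dz":0.05,"wx":0,"wy":0,"wz":0},{"dx":-0.2,"dy":0,"dz":0.16,"wx":0,"wy":0,"wz":0},{"dx":-0.3,"dy":0,"dz":0.3,"wx":0,"wy":0,"wz":0},{"dx":-0.35,"dy":0,"dz":0.45,"wx":0,"wy":0,"wz":0},{"dx":-0.35,"dy":0,"dz":0.6,"wx":0,"wy":0,"wz":0},{"dx":-0.35,"dy":0,"dz":0.75,"wx":0,"wy":0,"wz":0},{"dx":-0.35,"dy":0,"dz":0.9,"wx":0,"wy":0,"wz":0},{"dx":-0.35,"dy":0,"dz":1,"wx":0,"wy":0,"wz":0}]'
python3 - <<'E'
from h import *
print(telemetry.state()["contact_force"]); go((.4105,-.183,.2035),14); S=grab("side","side6");T=grab("top","top6")
E
```

```text
t: 8.75
eef_pos: [0.4011, 0.198, 0.1987]
orientation: [-20.8, 90.0, -124.8]
contact_force: [-0.3, 0.4, -1.7]
width: 0.182
t: 9.75
eef_pos: [0.372, 0.08, 0.2404]
orientation: [-61.6, 90.0, -165.6]
contact_force: [-0.1, -0.7, -1.5]
width: 0.178
[-0.05130045 -0.67761694 -1.53427989]
dxyz [0.3074 0.8447 2.0475] w [-3.121e-01  1.000e-04  5.000e-04]
```

View pics/side6.png

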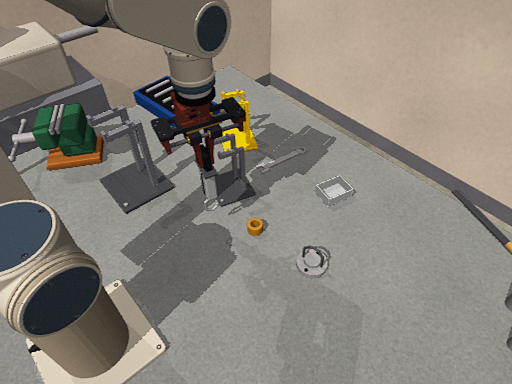

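```bash
python3 -m creep '[{"dx":0,"dy":0.03,"dz":0.1,"wx":0,"wy":0,"wz":0},{"dx":0,"dy":0.06,"dz":0.22,"wx":0,"wy":0,"wz":0},{"dx":0,"dy":0.1,"dz":0.34,"wx":0,"wy":0,"wz":0},{"dx":0,"dy":0.15,"dz":0.48,"wx":0,"wy":0,"wz":0},{"dx":0,"dy":0.2,"dz":0.62,"wx":0,"wy":0,"wz":0},{"dx":0,"dy":0.27,"dz":0.76,"wx":0,"wy":0,"wz":0},{"dx":0,"dy":0.34,"dz":0.9,"wx":0,"wy":0,"wz":0},{"dx":0,"dy":0.42,"dz":1,"wx":0,"wy":0,"wz":0}]'
python3 -m creep '[{"dx":0,"dy":0.05,"dz":0.12,"wx":-0.04,"wy":0,"wz":0},{"dx":0,"dy":0.1,"dz":0.26,"wx":-0.08,"wy":0,"wz":0},{"dx":0,"dy":0.16,"dz":0.4,"wx":-0.13,"wy":0,"wz":0},{"dx":0,"dy":0.22,"dz":0.56,"wx":-0.18,"wy":0,"wz":0},{"dx":0,"dy":0.28,"dz":0.72,"wx":-0.23,"wy":0,"wz":0},{"dx":0.05,"dy":0.34,"dz":0.88,"wx":-0.27,"wy":0,"wz":0},{"dx":0.12,"dy":0.39,"dz":0.98,"wx":-0.3,"wy":0,"wz":0},{"dx":0.18,"dy":0.42,"dz":1,"wx":-0.312,"wy":0,"wz":0}]'
python3 - <<'E'
from h import *
print(telemetry.state()["contact_force"]); go((.4105,-.183,.2035),14); S=grab("side","side7");T=grab("top","top7")
cv2.imwrite("pics/s9.png",cv2.resize(cv2.imread("pics/side7.png")[150:290,230:350],None,fx=4.2,fy=4.2,interpolation=2)[:600])
E
```

```text
t: 10.85
eef_pos: [0.3928, -0.0481, 0.2406]
orientation: [-62.9, 90.0, -166.9]
contact_force: [0.1, 0.2, -2.4]
width: 0.178
t: 11.85
eef_pos: [0.4127, -0.1767, 0.2186]
orientation: [-155.0, 90.0, 129.0]
contact_force: [0.4, 1.3, -2.3]
width: 0.178
[ 0.43288357  1.30910354 -2.29776028]
dxyz [ 0.1261 -0.0305  0.0464] w [ 0.0003 -0.0001  0.    ]
```

View pics/s9.png

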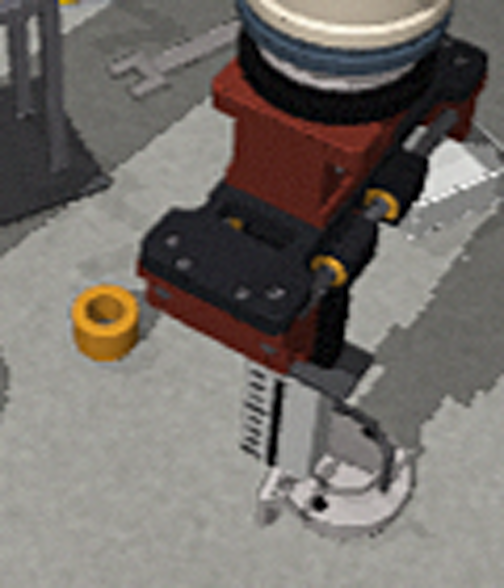

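View pics/top7.png

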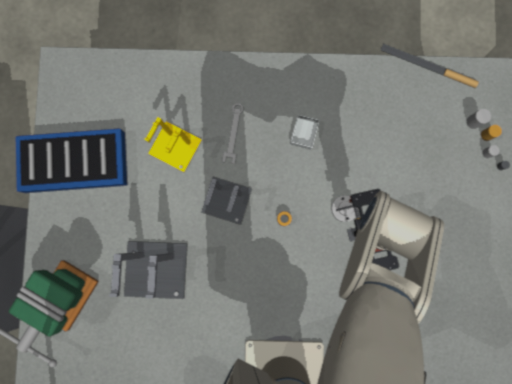

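```bash
python3 -m creep '[{"dx":0.02,"dy":-0.01,"dz":0.01,"wx":0,"wy":0,"wz":0},{"dx":0.04,"dy":-0.02,"dz":0.02,"wx":0,"wy":0,"wz":0},{"dx":0.06,"dy":-0.03,"dz":0.03,"wx":0,"wy":0,"wz":0},{"dx":0.08,"dy":-0.03,"dz":0.04,"wx":0,"wy":0,"wz":0},{"dx":0.1,"dy":-0.03,"dz":0.046,"wx":0,"wy":0,"wz":0},{"dx":0.115,"dy":-0.03,"dz":0.046,"wx":0,"wy":0,"wz":0},{"dx":0.125,"dy":-0.03,"dz":0.046,"wx":0,"wy":0,"wz":0},{"dx":0.125,"dy":-0.03,"dz":0.046,"wx":0,"wy":0,"wz":0}]'
python3 - <<'E'
from h import *
np.set_printoptions(precision=4,suppress=True)
s=telemetry.state();print(s["contact_force"]); go((.4105,-.183,.2035),14); S=grab("side","side8");T=grab("top","top8")
im=cv2.imread("pics/side8.png"); x0,y0=270,215
im=cv2.resize(im[y0:y0+70,x0:x0+75],None,fx=8,fy=8,interpolation=2)
R=rz(np.radians(14)); 
o=s["eef_pos"]-[0,0,.101]; H=np.array([.4833,-.165,0])
def dot(X,c):
    p=(proj(S,X)-[x0,y0]+.5)*8-.5; cv2.circle(im,tuple(int(round(v)) for v in p),3,c,-1)
for q in [(-15,-22),(-15,-48),(0,-58),(15,-48),(15,-42)]: dot(o+R@np.array([q[0],0,q[1]-1.5])/1e3,(0,0,255))
for a in(-12,12):
  for b in (-20,20): dot(o+R@np.array([a,b,0])/1e3,(0,255,0))
for q in [(25,52),(0,71),(-25,52),(25,15),(-25,15)]: dot(H+R@np.array([0,q[0],q[1]])/1e3,(255,0,0))
for a in range(0,360,45): dot(H+np.array([.038*np.cos(np.radians(a)),.038*np.sin(np.radians(a)),.015]),(255,0,255))
cv2.imwrite("pics/s10.png",im)
E
```

```text
t: 12.95
eef_pos: [0.4102, -0.1821, 0.204]
orientation: [-137.1, 90.0, 147.0]
contact_force: [0.1, -0.7, -1.8]
width: 0.183
[ 0.0937 -0.6732 -1.8181]
dxyz [0.0042 0.0006 0.008 ] w [ 0.0006 -0.0001  0.0001]
```

View pics/s10.png

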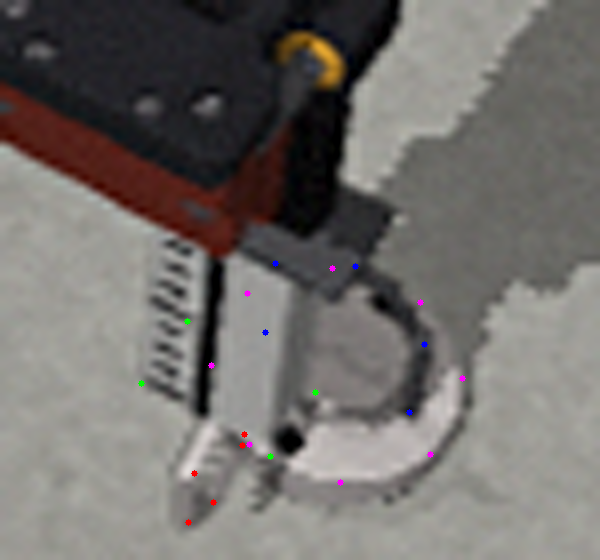

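```bash
python3 -m creep '[{"dx":0,"dy":0.04,"dz":0.005,"wx":0,"wy":0,"wz":0},{"dx":0,"dy":0.09,"dz":0.008,"wx":0,"wy":0,"wz":0},{"dx":0,"dy":0.14,"dz":0.008,"wx":0,"wy":0,"wz":0},{"dx":0,"dy":0.19,"dz":0.008,"wx":0,"wy":0,"wz":0},{"dx":0,"dy":0.24,"dz":0.008,"wx":0,"wy":0,"wz":0},{"dx":0,"dy":0.28,"dz":0.008,"wx":0,"wy":0,"wz":0},{"dx":0,"dy":0.3,"dz":0.008,"wx":0,"wy":0,"wz":0},{"dx":0,"dy":0.3,"dz":0.008,"wx":0,"wy":0,"wz":0}]'
cat > ov.py <<'E'
from h import *
import sys
def overlay(name,H=(.4833,-.165,0),j=1.5,off=.101,yaw=14,box=(270,215,75,70)):
    s=telemetry.state(); S=grab("side",name)
    im=cv2.imread(f"pics/{name}.png"); x0,y0,w,h=box
    im=cv2.resize(im[y0:y0+h,x0:x0+w],None,fx=8,fy=8,interpolation=2)
    R=rz(np.radians(yaw)); o=s["eef_pos"]-[0,0,off]; H=np.array(H)
    def dot(X,c):
        p=(proj(S,X)-[x0,y0]+.5)*8-.5; cv2.circle(im,tuple(int(round(v)) for v in p),3,c,-1)
    for q in [(-15,-22),(-15,-48),(0,-58),(15,-48),(15,-42)]: dot(o+R@np.array([q[0],0,q[1]-j])/1e3,(0,0,255))
    for a in(-12,12):
      for b in (-20,20): dot(o+R@np.array([a,b,0])/1e3,(0,255,0))
    for q in [(25,52),(0,71),(-25,52),(25,15),(-25,15)]: dot(H+R@np.array([0,q[0],q[1]])/1e3,(255,0,0))
    for a in range(0,360,45): dot(H+np.array([.038*np.cos(np.radians(a)),.038*np.sin(np.radians(a)),.015]),(255,0,255))
    cv2.imwrite(f"pics/{name}z.png",im)
    print(s["t"],s["eef_pos"].round(4),s["contact_force"].round(2))
E
python3 - <<'E'
from ov import *
go((.4833,-.165,.2035),14); overlay("side9")
E
```

```text
t: 14.05
eef_pos: [0.4455, -0.1743, 0.204]
orientation: [-99.9, 90.0, -175.9]
contact_force: [-0.4, 0.3, -1.6]
width: 0.176
dxyz [0.0045 0.3246 0.0015] w [ 0.0007 -0.      0.    ]
14.05 [ 0.4455 -0.1743  0.204 ] [-0.43  0.31 -1.63]
```

View pics/side9z.png

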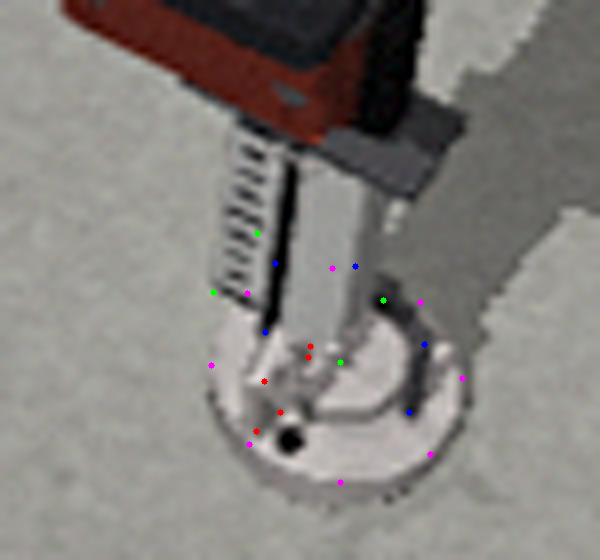

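```bash
python3 -m creep '[{"dx":0,"dy":0.04,"dz":0,"wx":0,"wy":0,"wz":0},{"dx":0,"dy":0.09,"dz":0,"wx":0,"wy":0,"wz":0},{"dx":0,"dy":0.14,"dz":0,"wx":0,"wy":0,"wz":0},{"dx":0,"dy":0.19,"dz":0,"wx":0,"wy":0,"wz":0},{"dx":0,"dy":0.24,"dz":0,"wx":0,"wy":0,"wz":0},{"dx":0,"dy":0.29,"dz":0,"wx":0,"wy":0,"wz":0},{"dx":0,"dy":0.32,"dz":0,"wx":0,"wy":0,"wz":0},{"dx":0,"dy":0.32,"dz":0,"wx":0,"wy":0,"wz":0}]'
python3 - <<'E'
from ov import *
go((.4833,-.165,.2035),14); overlay("side10");grab("top","top10")
cv2.imwrite("pics/t10z.png",cv2.resize(cv2.imread("pics/top10.png")[165:245,310:410],None,fx=7,fy=7,interpolation=2))
E
```

```text
t: 15.1
eef_pos: [0.4828, -0.165, 0.204]
orientation: [-92.3, 90.0, -168.3]
contact_force: [-0.3, 0.5, -1.6]
width: 0.181
dxyz [0.0045 0.0038 0.0014] w [ 0.0007 -0.      0.    ]
15.1 [ 0.4828 -0.165   0.204 ] [-0.33  0.52 -1.62]
```

View pics/side10z.png

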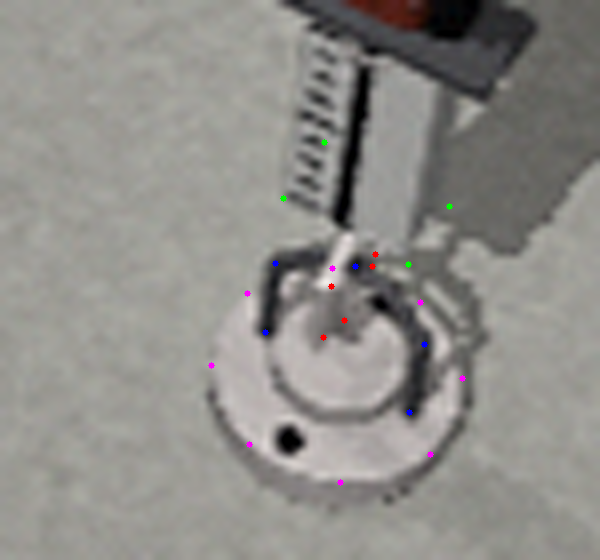

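View pics/t10z.png

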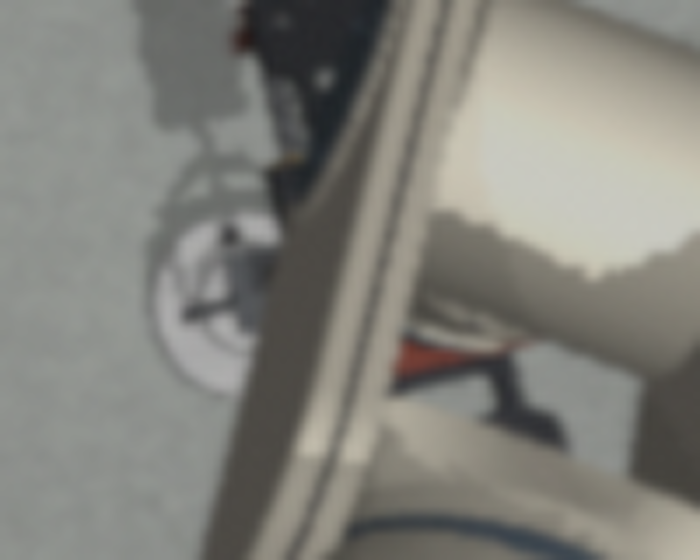

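```bash
python3 -m creep '[{"dx":-0.02,"dy":0.003,"dz":0,"wx":0,"wy":0,"wz":0},{"dx":-0.05,"dy":0.003,"dz":0,"wx":0,"wy":0,"wz":0},{"dx":-0.08,"dy":0.003,"dz":0,"wx":0,"wy":0,"wz":0},{"dx":-0.11,"dy":0.003,"dz":0,"wx":0,"wy":0,"wz":0},{"dx":-0.14,"dy":0.003,"dz":0,"wx":0,"wy":0,"wz":0},{"dx":-0.17,"dy":0.003,"dz":0,"wx":0,"wy":0,"wz":0},{"dx":-0.19,"dy":0.003,"dz":0,"wx":0,"wy":0,"wz":0},{"dx":-0.2,"dy":0.003,"dz":0,"wx":0,"wy":0,"wz":0}]'
python3 -m creep '[{"dx":-0.02,"dy":0,"dz":0,"wx":0,"wy":0,"wz":0},{"dx":-0.04,"dy":0,"dz":0,"wx":0,"wy":0,"wz":0},{"dx":-0.06,"dy":0,"dz":0,"wx":0,"wy":0,"wz":0},{"dx":-0.08,"dy":0,"dz":0,"wx":0,"wy":0,"wz":0},{"dx":-0.1,"dy":0,"dz":0,"wx":0,"wy":0,"wz":0},{"dx":-0.12,"dy":0,"dz":0,"wx":0,"wy":0,"wz":0},{"dx":-0.14,"dy":0,"dz":0,"wx":0,"wy":0,"wz":0},{"dx":-0.15,"dy":0,"dz":0,"wx":0,"wy":0,"wz":0}]'
python3 - <<'E'
from ov import *
overlay("side11",j=18)
E
```

```text
t: 16.2
eef_pos: [0.483, -0.1649, 0.2282]
orientation: [44.3, 90.0, -31.6]
contact_force: [0.5, 0.1, -2.6]
width: 0.177
t: 17.2
eef_pos: [0.4829, -0.1649, 0.2461]
orientation: [-130.3, 90.0, 153.8]
contact_force: [0.1, 0.4, -5.1]
width: 0.18
17.2 [ 0.4829 -0.1649  0.2461] [ 0.1   0.45 -5.09]
```

View pics/side11z.png

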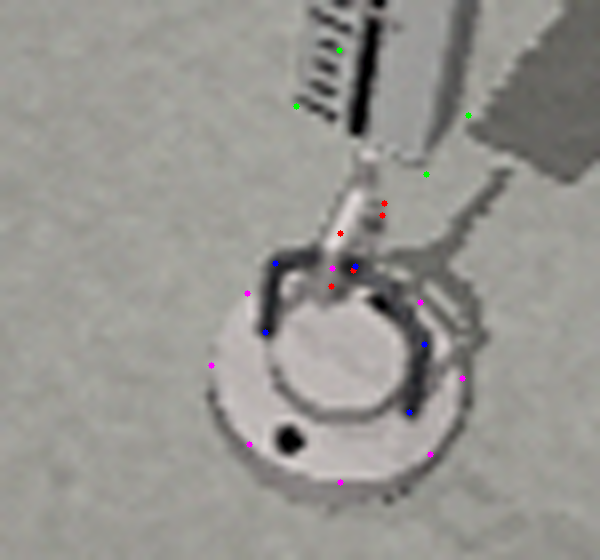

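```bash
cat > trk.py <<'E'
from h import *
H=np.array([.4833,-.165,0])
def track(name,ref="side11",n=4):
    fs=[];im=None;sh=[]
    r=cv2.cvtColor(cv2.imread(f"pics/{ref}.png"),cv2.COLOR_BGR2GRAY)
    x0,y0,w,h=293,258,42,20   # lower half of disc with the hole
    tpl=r[y0:y0+h,x0:x0+w].astype(np.float32)
    for k in range(n):
        S=grab("side",name); im=cv2.cvtColor(S["color"],cv2.COLOR_RGB2GRAY).astype(np.float32)
        s=telemetry.state(); fs.append(s["contact_force"])
        M=np.eye(2,3,dtype=np.float32); M[:,2]=(x0,y0)
        c,M=cv2.findTransformECC(tpl,im,M,cv2.MOTION_TRANSLATION,(3,200,1e-5),None,3); sh.append(M[:,2]-[x0,y0])
    sh=np.mean(sh,0); f=np.mean(fs,0)
    p0=proj(S,H+[0,0,.02]); J=(proj(S,H+[0,0,.03])-p0)/10 # px per mm
    up=sh@J/(J@J)
    z=s["eef_pos"][2]
    print("t",s["t"],"z",s["eef_pos"].round(4),"F",f.round(2),"shift px",sh.round(2),"=> hub up mm",round(float(up),2),"resid px",(sh-up*J).round(2),"cc",round(c,3),"j mm if bail seated",round((z-.101-.1225)*1e3-up,1))
E
python3 - <<'E'
from trk import *
track("side12")
E
python3 -m creep '[{"dx":-0.01,"dy":0,"dz":0,"wx":0,"wy":0,"wz":0},{"dx":-0.02,"dy":0,"dz":0,"wx":0,"wy":0,"wz":0},{"dx":-0.03,"dy":0,"dz":0,"wx":0,"wy":0,"wz":0},{"dx":-0.04,"dy":0,"dz":0,"wx":0,"wy":0,"wz":0},{"dx":-0.05,"dy":0,"dz":0,"wx":0,"wy":0,"wz":0},{"dx":-0.055,"dy":0,"dz":0,"wx":0,"wy":0,"wz":0},{"dx":-0.06,"dy":0,"dz":0,"wx":0,"wy":0,"wz":0},{"dx":-0.06,"dy":0,"dz":0,"wx":0,"wy":0,"wz":0}]'
python3 - <<'E'
from trk import *
track("side13")
E
```

```text
t 17.45 z [ 0.4829 -0.1649  0.246 ] F [ 0.06 -0.38 -4.68] shift px [-0. -0.] => hub up mm 0.01 resid px [-0. -0.] cc 0.998 j mm if bail seated 22.5
t: 18.45
eef_pos: [0.483, -0.1649, 0.2533]
orientation: [-101.2, 90.0, -177.1]
contact_force: [0.7, 0.9, -5.7]
width: 0.18
t 18.65 z [ 0.4829 -0.1649  0.2532] F [ 0.72  0.05 -5.34] shift px [ 0.   -0.01] => hub up mm 0.03 resid px [0. 0.] cc 0.998 j mm if bail seated 29.7
```

```bash
python3 -m creep '[{"dx":-0.01,"dy":0,"dz":0,"wx":0,"wy":0,"wz":0},{"dx":-0.015,"dy":0,"dz":0,"wx":0,"wy":0,"wz":0},{"dx":-0.02,"dy":0,"dz":0,"wx":0,"wy":0,"wz":0},{"dx":-0.025,"dy":0,"dz":0,"wx":0,"wy":0,"wz":0},{"dx":-0.03,"dy":0,"dz":0,"wx":0,"wy":0,"wz":0},{"dx":-0.035,"dy":0,"dz":0,"wx":0,"wy":0,"wz":0},{"dx":-0.04,"dy":0,"dz":0,"wx":0,"wy":0,"wz":0},{"dx":-0.04,"dy":0,"dz":0,"wx":0,"wy":0,"wz":0}]'
python3 - <<'E'
from trk import *
track("side14",n=2)
E
python3 -m creep '[{"dx":-0.01,"dy":0,"dz":0,"wx":0,"wy":0,"wz":0},{"dx":-0.015,"dy":0,"dz":0,"wx":0,"wy":0,"wz":0},{"dx":-0.02,"dy":0,"dz":0,"wx":0,"wy":0,"wz":0},{"dx":-0.025,"dy":0,"dz":0,"wx":0,"wy":0,"wz":0},{"dx":-0.03,"dy":0,"dz":0,"wx":0,"wy":0,"wz":0},{"dx":-0.035,"dy":0,"dz":0,"wx":0,"wy":0,"wz":0},{"dx":-0.04,"dy":0,"dz":0,"wx":0,"wy":0,"wz":0},{"dx":-0.04,"dy":0,"dz":0,"wx":0,"wy":0,"wz":0}]'
python3 - <<'E'
from trk import *
track("side15",n=2)
E
```

```text
t: 19.65
eef_pos: [0.483, -0.1649, 0.2581]
orientation: [-84.7, 90.0, -160.6]
contact_force: [0.5, -0.1, -6.4]
width: 0.178
t 19.75 z [ 0.483  -0.1649  0.2581] F [ 0.1  -0.15 -5.93] shift px [ 0. -0.] => hub up mm 0.01 resid px [-0. -0.] cc 0.998 j mm if bail seated 34.6
t: 20.75
eef_pos: [0.483, -0.1649, 0.2629]
orientation: [-27.4, 90.0, -103.4]
contact_force: [-0.9, 0.6, -6.4]
width: 0.182
t 20.85 z [ 0.4829 -0.1649  0.2629] F [ 0.24 -0.12 -6.79] shift px [-0.01  0.  ] => hub up mm -0.01 resid px [-0.01 -0.  ] cc 0.998 j mm if bail seated 39.4
```

```bash
python3 -m creep '[{"dx":-0.01,"dy":0,"dz":0,"wx":0,"wy":0,"wz":0},{"dx":-0.015,"dy":0,"dz":0,"wx":0,"wy":0,"wz":0},{"dx":-0.02,"dy":0,"dz":0,"wx":0,"wy":0,"wz":0},{"dx":-0.025,"dy":0,"dz":0,"wx":0,"wy":0,"wz":0},{"dx":-0.03,"dy":0,"dz":0,"wx":0,"wy":0,"wz":0},{"dx":-0.035,"dy":0,"dz":0,"wx":0,"wy":0,"wz":0},{"dx":-0.04,"dy":0,"dz":0,"wx":0,"wy":0,"wz":0},{"dx":-0.04,"dy":0,"dz":0,"wx":0,"wy":0,"wz":0}]'
python3 - <<'E'
from trk import *
track("side16",n=2)
E
```

```text
t: 21.85
eef_pos: [0.483, -0.1649, 0.2677]
orientation: [-77.2, 90.0, -153.2]
contact_force: [-0.4, -0.6, -7.1]
width: 0.182
t 21.95 z [ 0.483  -0.1649  0.2677] F [-0.28  0.06 -7.43] shift px [ 0. -0.] => hub up mm 0.02 resid px [0. 0.] cc 0.998 j mm if bail seated 44.1
```

```bash
python3 -m creep '[{"dx":-0.01,"dy":0,"dz":0,"wx":0,"wy":0,"wz":0},{"dx":-0.015,"dy":0,"dz":0,"wx":0,"wy":0,"wz":0},{"dx":-0.02,"dy":0,"dz":0,"wx":0,"wy":0,"wz":0},{"dx":-0.025,"dy":0,"dz":0,"wx":0,"wy":0,"wz":0},{"dx":-0.03,"dy":0,"dz":0,"wx":0,"wy":0,"wz":0},{"dx":-0.035,"dy":0,"dz":0,"wx":0,"wy":0,"wz":0},{"dx":-0.04,"dy":0,"dz":0,"wx":0,"wy":0,"wz":0},{"dx":-0.04,"dy":0,"dz":0,"wx":0,"wy":0,"wz":0}]'
python3 - <<'E'
from trk import *
track("side17",n=2)
E
```

```text
t: 22.95
eef_pos: [0.483, -0.1649, 0.2725]
orientation: [-137.4, 90.0, 146.6]
contact_force: [-0.3, -0.2, -8.0]
width: 0.182
t 23.05 z [ 0.483  -0.1649  0.2725] F [-0.17  0.31 -7.98] shift px [-0.   -0.01] => hub up mm 0.02 resid px [-0. -0.] cc 0.998 j mm if bail seated 48.9
```

```bash
python3 -m creep '[{"dx":-0.01,"dy":0,"dz":0,"wx":0,"wy":0,"wz":0},{"dx":-0.015,"dy":0,"dz":0,"wx":0,"wy":0,"wz":0},{"dx":-0.02,"dy":0,"dz":0,"wx":0,"wy":0,"wz":0},{"dx":-0.025,"dy":0,"dz":0,"wx":0,"wy":0,"wz":0},{"dx":-0.03,"dy":0,"dz":0,"wx":0,"wy":0,"wz":0},{"dx":-0.035,"dy":0,"dz":0,"wx":0,"wy":0,"wz":0},{"dx":-0.04,"dy":0,"dz":0,"wx":0,"wy":0,"wz":0},{"dx":-0.04,"dy":0,"dz":0,"wx":0,"wy":0,"wz":0}]'
python3 - <<'E'
from trk import *
track("side18",n=2)
E
```

```text
t: 24.05
eef_pos: [0.483, -0.1649, 0.2773]
orientation: [15.3, 90.0, -60.6]
contact_force: [-0.9, -0.5, -8.6]
width: 0.183
t 24.15 z [ 0.483  -0.1649  0.2773] F [-0.27 -0.31 -8.77] shift px [-0. -0.] => hub up mm 0.01 resid px [-0. -0.] cc 0.998 j mm if bail seated 53.8
```

```bash
python3 -m creep '[{"dx":-0.01,"dy":0,"dz":0,"wx":0,"wy":0,"wz":0},{"dx":-0.015,"dy":0,"dz":0,"wx":0,"wy":0,"wz":0},{"dx":-0.02,"dy":0,"dz":0,"wx":0,"wy":0,"wz":0},{"dx":-0.025,"dy":0,"dz":0,"wx":0,"wy":0,"wz":0},{"dx":-0.03,"dy":0,"dz":0,"wx":0,"wy":0,"wz":0},{"dx":-0.035,"dy":0,"dz":0,"wx":0,"wy":0,"wz":0},{"dx":-0.04,"dy":0,"dz":0,"wx":0,"wy":0,"wz":0},{"dx":-0.04,"dy":0,"dz":0,"wx":0,"wy":0,"wz":0}]'
python3 - <<'E'
from trk import *
track("side19",n=2)
E
```

```text
t: 25.15
eef_pos: [0.483, -0.1649, 0.2821]
orientation: [45.8, 90.0, -30.1]
contact_force: [-0.3, -0.4, -9.1]
width: 0.179
t 25.25 z [ 0.483  -0.1649  0.2821] F [ 0.27 -1.08 -8.85] shift px [ 0.01 -0.04] => hub up mm 0.19 resid px [-0. -0.] cc 0.996 j mm if bail seated 58.4
```

```bash
python3 -m creep '[{"dx":-0.005,"dy":0,"dz":0,"wx":0,"wy":0,"wz":0},{"dx":-0.01,"dy":0,"dz":0,"wx":0,"wy":0,"wz":0},{"dx":-0.015,"dy":0,"dz":0,"wx":0,"wy":0,"wz":0},{"dx":-0.02,"dy":0,"dz":0,"wx":0,"wy":0,"wz":0},{"dx":-0.025,"dy":0,"dz":0,"wx":0,"wy":0,"wz":0},{"dx":-0.025,"dy":0,"dz":0,"wx":0,"wy":0,"wz":0},{"dx":-0.025,"dy":0,"dz":0,"wx":0,"wy":0,"wz":0},{"dx":-0.025,"dy":0,"dz":0,"wx":0,"wy":0,"wz":0}]'
python3 - <<'E'
from ov import *
from trk import *
track("side20",n=2)
overlay("side20b",j=58)
E
```

```text
t: 26.25
eef_pos: [0.483, -0.1649, 0.2851]
orientation: [165.7, 90.0, 89.8]
contact_force: [0.1, 0.3, -9.0]
width: 0.179
t 26.35 z [ 0.483  -0.1649  0.2851] F [ 0.29  0.04 -9.51] shift px [-0.33 -0.78] => hub up mm 3.04 resid px [-0.45 -0.08] cc 0.982 j mm if bail seated 58.6
26.35 [ 0.483  -0.1649  0.2851] [ 0.48 -0.07 -9.67]
```

View pics/side20bz.png

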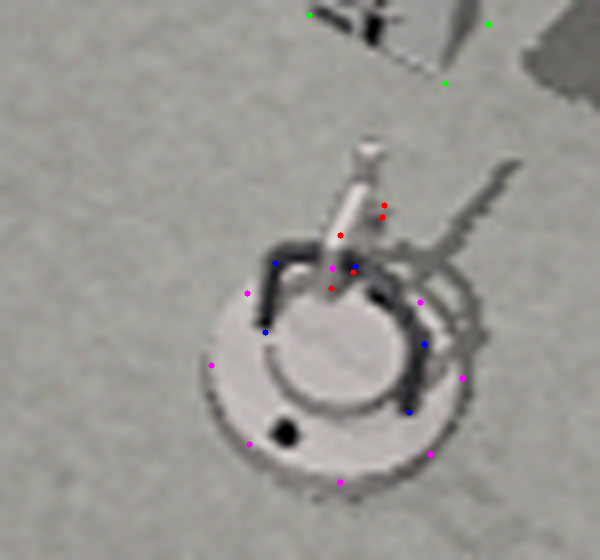

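```bash
python3 -m creep '[{"dx":-0.005,"dy":0,"dz":0,"wx":0,"wy":0,"wz":0},{"dx":-0.01,"dy":0,"dz":0,"wx":0,"wy":0,"wz":0},{"dx":-0.015,"dy":0,"dz":0,"wx":0,"wy":0,"wz":0},{"dx":-0.02,"dy":0,"dz":0,"wx":0,"wy":0,"wz":0},{"dx":-0.025,"dy":0,"dz":0,"wx":0,"wy":0,"wz":0},{"dx":-0.03,"dy":0,"dz":0,"wx":0,"wy":0,"wz":0},{"dx":-0.035,"dy":0,"dz":0,"wx":0,"wy":0,"wz":0},{"dx":-0.036,"dy":0,"dz":0,"wx":0,"wy":0,"wz":0}]'
python3 - <<'E'
from ov import *
from trk import *
track("side21",n=8)
for k in range(4): track("side21b",n=2)
overlay("side21c",j=58)
E
```

```text
t: 27.4
eef_pos: [0.483, -0.1649, 0.2895]
orientation: [38.8, 90.0, -37.2]
contact_force: [-0.6, 0.1, -9.7]
width: 0.178
t 27.8 z [ 0.483  -0.1649  0.2894] F [-0.33  0.   -9.58] shift px [-0.21 -1.67] => hub up mm 6.92 resid px [-0.5  -0.09] cc 0.973 j mm if bail seated 58.9
t 27.9 z [ 0.483  -0.1649  0.2894] F [ 0.16  0.15 -9.4 ] shift px [-0.23 -1.68] => hub up mm 6.95 resid px [-0.51 -0.09] cc 0.973 j mm if bail seated 58.9
t 28.0 z [ 0.483  -0.1649  0.2894] F [-0.34 -0.   -9.89] shift px [-0.25 -1.67] => hub up mm 6.9 resid px [-0.53 -0.09] cc 0.972 j mm if bail seated 59.0
t 28.1 z [ 0.483  -0.1649  0.2894] F [-0.27 -0.63 -9.28] shift px [-0.19 -1.69] => hub up mm 6.99 resid px [-0.48 -0.09] cc 0.972 j mm if bail seated 58.9
t 28.2 z [ 0.483  -0.1649  0.2894] F [ 0.67 -0.19 -9.07] shift px [-0.18 -1.69] => hub up mm 7.0 resid px [-0.47 -0.08] cc 0.972 j mm if bail seated 58.9
28.2 [ 0.483  -0.1649  0.2894] [ 0.48 -0.35 -8.79]
```

View pics/side21cz.png

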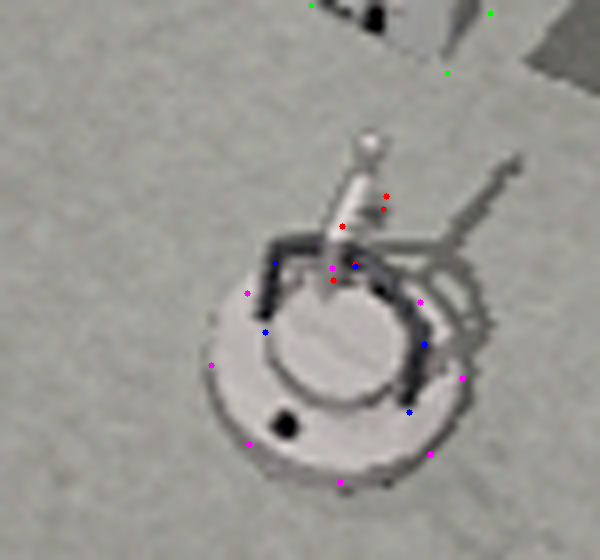

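```bash
for i in 1 2; do python3 -m creep '[{"dx":0,"dy":0,"dz":0,"wx":0,"wy":0,"wz":0},{"dx":0,"dy":0,"dz":0,"wx":0,"wy":0,"wz":0},{"dx":0,"dy":0,"dz":0,"wx":0,"wy":0,"wz":0},{"dx":0,"dy":0,"dz":0,"wx":0,"wy":0,"wz":0},{"dx":0,"dy":0,"dz":0,"wx":0,"wy":0,"wz":0},{"dx":0,"dy":0,"dz":0,"wx":0,"wy":0,"wz":0},{"dx":0,"dy":0,"dz":0,"wx":0,"wy":0,"wz":0},{"dx":0,"dy":0,"dz":0,"wx":0,"wy":0,"wz":0}]'; done
python3 - <<'E'
from trk import *
track("side22",n=8)
E
```

```text
t: 29.25
eef_pos: [0.483, -0.1649, 0.2894]
orientation: [56.0, 90.0, -19.9]
contact_force: [-0.3, 0.8, -9.0]
width: 0.177
t: 30.25
eef_pos: [0.483, -0.1649, 0.2894]
orientation: [-85.4, 90.0, -161.4]
contact_force: [-0.1, -0.3, -9.7]
width: 0.179
t 30.65 z [ 0.483  -0.1649  0.2894] F [ 0.16  0.32 -9.62] shift px [-0.22 -1.68] => hub up mm 6.96 resid px [-0.5  -0.09] cc 0.973 j mm if bail seated 58.9
```

```bash
python3 -m creep '[{"dx":0.008,"dy":0,"dz":0,"wx":0,"wy":0,"wz":0},{"dx":0.016,"dy":0,"dz":0,"wx":0,"wy":0,"wz":0},{"dx":0.024,"dy":0,"dz":0,"wx":0,"wy":0,"wz":0},{"dx":0.032,"dy":0,"dz":0,"wx":0,"wy":0,"wz":0},{"dx":0.04,"dy":0,"dz":0,"wx":0,"wy":0,"wz":0},{"dx":0.048,"dy":0,"dz":0,"wx":0,"wy":0,"wz":0},{"dx":0.056,"dy":0,"dz":0,"wx":0,"wy":0,"wz":0},{"dx":0.064,"dy":0,"dz":0,"wx":0,"wy":0,"wz":0}]'
python3 -m creep '[{"dx":0.008,"dy":0,"dz":0,"wx":0,"wy":0,"wz":0},{"dx":0.02,"dy":0,"dz":0,"wx":0,"wy":0,"wz":0},{"dx":0.04,"dy":0,"dz":0,"wx":0,"wy":0,"wz":0},{"dx":0.07,"dy":0,"dz":0,"wx":0,"wy":0,"wz":0},{"dx":0.1,"dy":0,"dz":0,"wx":0,"wy":0,"wz":0},{"dx":0.14,"dy":0,"dz":0,"wx":0,"wy":0,"wz":0},{"dx":0.17,"dy":0,"dz":0,"wx":0,"wy":0,"wz":0},{"dx":0.18,"dy":0,"dz":0,"wx":0,"wy":0,"wz":0}]'
python3 - <<'E'
from trk import *
track("side23",n=2)
E
```

```text
t: 31.65
eef_pos: [0.483, -0.1649, 0.2817]
orientation: [99.5, 90.0, 23.6]
contact_force: [0.2, -0.1, -8.9]
width: 0.184
t: 32.65
eef_pos: [0.4831, -0.1648, 0.26]
orientation: [143.3, 90.0, 67.3]
contact_force: [-0.1, 2.0, -6.4]
width: 0.187
t 32.75 z [ 0.483  -0.1649  0.2601] F [-0.01  1.87 -6.69] shift px [-0.42 -0.89] => hub up mm 3.43 resid px [-0.56 -0.1 ] cc 0.982 j mm if bail seated 33.2
```

Run:
```python
from ov import *
overlay("side24",j=37); print(telemetry.state()["moment"])
S=cv2.imread("pics/side24.png"); cv2.imwrite("pics/side24w.png",cv2.resize(S[150:290,230:370],None,fx=4.2,fy=4.2,interpolation=2))
```

```text
32.75 [ 0.483  -0.1649  0.2601] [-0.29  2.57 -6.66]
[ 0.43641272 -0.13147321 -0.01282399]
```

View pics/side24z.png

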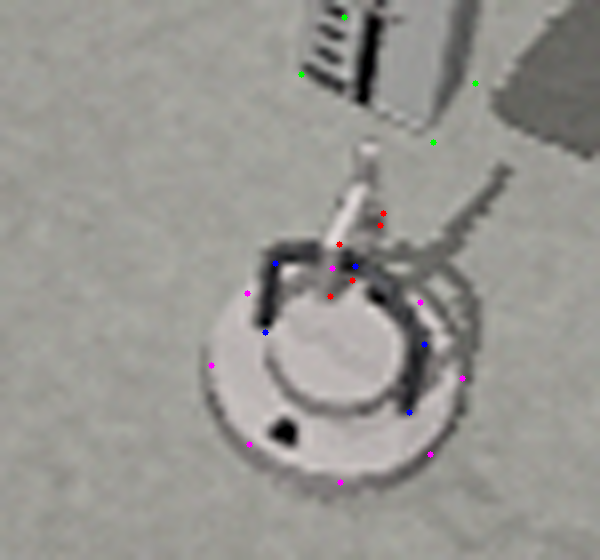

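View pics/side24w.png

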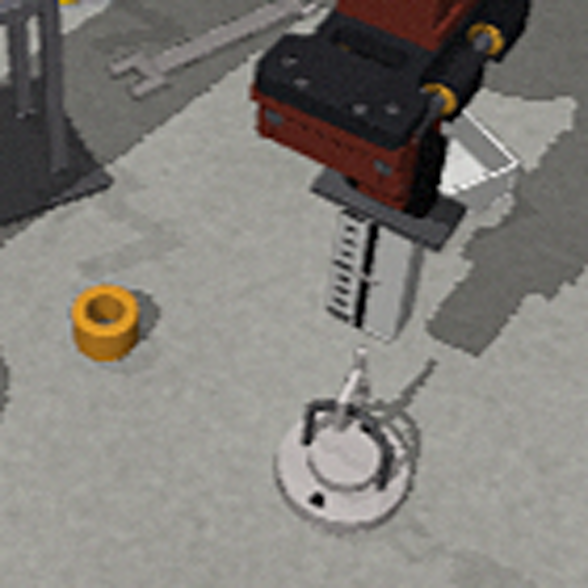

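```bash
cat > pose.py <<'E'
from h import *
from scipy.optimize import least_squares
def hubpose(names,ref="side11",show=True):
    S=grab("side"); H=np.array([.4833,-.165,0]); Rh=rz(np.radians(14))
    g=lambda n: cv2.cvtColor(cv2.imread(f"pics/{n}.png"),cv2.COLOR_BGR2GRAY)
    r=g(ref).astype(np.float32)
    pts=np.array([[-29,0,15],[0,25,50],[0,-25,50],[0,25,30],[0,-25,30],[0,-25,15],[-38,0,8],[-27,27,8],[-27,-27,8],[0,-38,8]])/1e3
    W=H+pts@Rh.T
    for n in names:
        c=g(n).astype(np.float32); obs=[];P0=[]
        for X in W:
            p=proj(S,X); x0,y0=np.round(p-5).astype(int)
            M=np.eye(2,3,dtype=np.float32);M[:,2]=(x0,y0)
            try:
                cc,M=cv2.findTransformECC(r[y0:y0+11,x0:x0+11],c,M,cv2.MOTION_TRANSLATION,(3,100,1e-4),None,3); obs.append(M[:,2]-[x0,y0])
            except cv2.error: obs.append([np.nan]*2)
        obs=np.array(obs); ok=~np.isnan(obs[:,0])
        def res(q):
            R=Ro.from_rotvec(q[:3]).as_matrix()
            return np.concatenate([proj(S,H+q[3:]/10+R@(X-H))-proj(S,X)-o for X,o in zip(W[ok],obs[ok])])
        k=least_squares(res,np.zeros(6),loss="soft_l1",f_scale=.2)
        print(n,"rot deg",np.degrees(k.x[:3]).round(2),"shift mm",(k.x[3:]*100).round(2),"rms px",np.sqrt(np.mean(res(k.x)**2)).round(2))
        if show: print(obs.round(2).tolist())
E
python3 - <<'E'
from pose import *
hubpose(["side12","side19","side20","side21","side22","side23","side24"])
E
```

```text
side12 rot deg [-0.37 -0.26 -0.16] shift mm [ 0.03 -0.16  0.1 ] rms px 0.08
[[0.02, -0.02], [-0.07, -0.02], [-0.06, -0.07], [-0.03, 0.14], [-0.07, -0.03], [-0.05, -0.0], [-0.01, 0.11], [0.03, -0.03], [-0.24, 0.01], [0.19, -0.13]]
side19 rot deg [-0.63  0.01 -0.33] shift mm [ 1.17  0.55 -2.17] rms px 0.09
[[0.03, -0.08], [-0.02, -0.0], [-0.1, -0.15], [0.03, 0.11], [-0.08, 0.0], [-0.09, 0.05], [0.02, -0.0], [0.05, -0.05], [-0.25, -0.02], [0.21, -0.14]]
side20 rot deg [ 0.03  0.39 -0.77] shift mm [-0.07  1.32  1.79] rms px 0.14
[[-0.44, -0.88], [-0.07, -0.84], [-0.34, -0.83], [-0.11, -0.98], [-0.35, -0.7], [-0.44, -0.6], [-0.5, -0.79], [-0.45, -0.93], [-1.04, -0.69], [-0.31, -0.79]]
side21 rot deg [-0.04  0.96 -0.89] shift mm [1.29 2.65 2.28] rms px 0.16
[[nan, nan], [0.03, -1.69], [-0.22, -1.71], [-0.03, -1.8], [-0.23, -1.67], [-0.32, -1.6], [nan, nan], [-0.38, -1.8], [-1.03, -1.44], [nan, nan]]
side22 rot deg [-0.24  0.93 -0.95] shift mm [1.47 2.59 1.93] rms px 0.18
[[nan, nan], [0.02, -1.69], [-0.21, -1.69], [-0.03, -1.81], [-0.22, -1.64], [-0.32, -1.56], [nan, nan], [-0.28, -1.71], [-1.1, -1.42], [nan, nan]]
side23 rot deg [-0.15  0.16 -0.8 ] shift mm [0.48 1.85 1.05] rms px 0.09
[[-0.55, -1.03], [-0.26, -0.91], [-0.43, -0.92], [-0.23, -1.12], [-0.48, -0.74], [-0.5, -0.75], [-0.6, -0.98], [-0.42, -0.84], [-0.77, -0.86], [-0.38, -0.89]]
side24 rot deg [-0.09  0.16 -0.59] shift mm [0.33 1.76 1.5 ] rms px 0.1
[[-0.55, -1.02], [-0.26, -0.9], [-0.4, -0.93], [-0.21, -1.13], [-0.39, -0.87], [-0.48, -0.77], [-0.6, -0.98], [-0.4, -0.79], [-0.65, -0.91], [-0.37, -0.94]]
```

Run:
```python
from pose import *
np.set_printoptions(precision=3,suppress=True)
f=[];m=[]
for k in range(6):
    S=grab("side","side25"); T=grab("top","top25") if k==0 else None
    s=telemetry.state(); f.append(s["contact_force"]); m.append(s["moment"])
print(s["t"],np.mean(f,0),np.mean(m,0),s["eef_pos"],s["width"])
hubpose(["side25"],show=False)
H=np.array([.4833,-.165,0.015]); p=proj(S,H); print("bench displacement mm",(ray(S,p+[-.42,-.92],.015)-H)*1e3)
im=cv2.imread("pics/side25.png"); cv2.imwrite("pics/s25.png",cv2.resize(im[195:285,280:355],None,fx=6.6,fy=6.6,interpolation=2))
im=cv2.imread("pics/top25.png"); cv2.imwrite("pics/t25.png",cv2.resize(im[165:245,310:410],None,fx=7,fy=7,interpolation=2))
```

```text
33.2 [ 0.468  1.153 -6.2  ] [ 0.496 -0.148 -0.007] [ 0.483 -0.165  0.26 ] 0.18044403685022467
side25 rot deg [-0.06  0.09 -0.6 ] shift mm [0.22 1.66 1.71] rms px 0.09
bench displacement mm [1.153 2.48  0.   ]
```

View pics/s25.png

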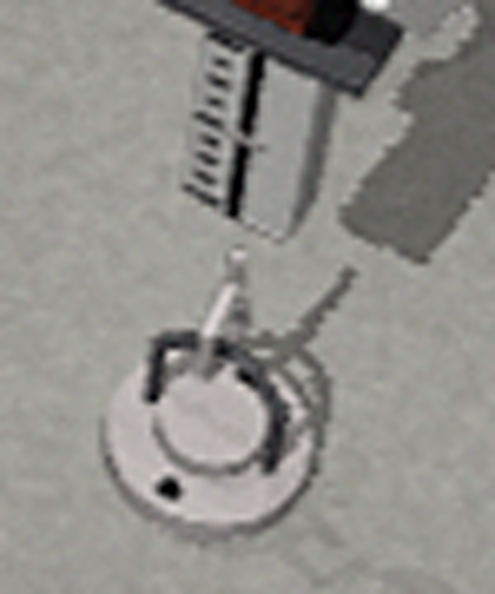

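View pics/t25.png

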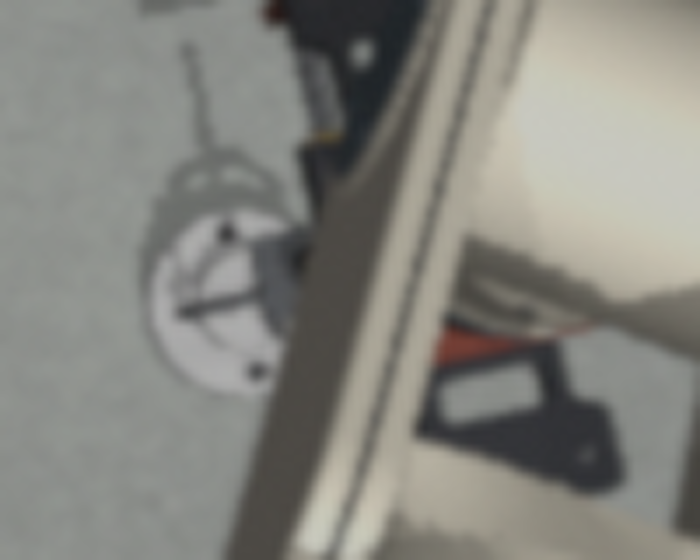

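Run:
```python
from h import *
np.set_printoptions(precision=3,suppress=True)
g=lambda n: cv2.cvtColor(cv2.imread(f"pics/{n}.png"),cv2.COLOR_BGR2GRAY).astype(np.float32)
T=grab("top","top26")
for box in [(330,202,14,18),(331,194,12,26),(336,204,8,18)]:
    x0,y0,w,h=box
    for a in("top10","top7"):
      for b in ("top25","top26"):
        M=np.eye(2,3,dtype=np.float32);M[:,2]=(x0,y0)
        c,M=cv2.findTransformECC(g(a)[y0:y0+h,x0:x0+w],g(b),M,0,(3,100,1e-5),None,3); d=M[:,2]-[x0,y0]
        p=np.array([x0+w/2,y0+h/2]); print(a,b,d,round(c,3),"mm",(ray(T,p+d,.015)-ray(T,p,.015))*1e3)
s=telemetry.state();print(s["contact_force"],s["moment"])
```

```text
top10 top25 [-0.771 -0.251] 0.809 mm [0.665 2.21  0.   ]
top10 top26 [-0.783 -0.272] 0.806 mm [0.723 2.244 0.   ]
top7 top25 [-0.899  0.01 ] 0.883 mm [-0.092  2.57   0.   ]
top7 top26 [-0.916 -0.007] 0.886 mm [-0.044  2.616  0.   ]
top10 top25 [-0.555 -0.298] 0.942 mm [0.814 1.597 0.   ]
top10 top26 [-0.547 -0.318] 0.941 mm [0.873 1.574 0.   ]
top7 top25 [-0.726 -0.161] 0.866 mm [0.409 2.081 0.   ]
top7 top26 [-0.739 -0.142] 0.869 mm [0.354 2.117 0.   ]
top10 top25 [-0.074 -0.077] 0.871 mm [0.215 0.212 0.   ]
top10 top26 [-0.149 -0.111] 0.865 mm [0.307 0.428 0.   ]
top7 top25 [-0.783 -0.008] 0.923 mm [-0.032  2.236  0.   ]
top7 top26 [-0.878 -0.013] 0.923 mm [-0.026  2.508  0.   ]
[ 0.053  1.218 -5.524] [ 0.516 -0.215  0.017]
```

```bash
cat > two.py <<'E'
from h import *
np.set_printoptions(precision=2,suppress=True)
from scipy.optimize import least_squares
g=lambda n: cv2.cvtColor(cv2.imread(f"pics/{n}.png"),cv2.COLOR_BGR2GRAY).astype(np.float32)
def ecc(a,b,box):
    x0,y0,w,h=box; M=np.eye(2,3,dtype=np.float32);M[:,2]=(x0,y0)
    c,M=cv2.findTransformECC(a[y0:y0+h,x0:x0+w],b,M,0,(3,200,1e-5),None,3); return M[:,2]-[x0,y0],c
def both(tag,n=2,sref="side25",tref="top26"):
    fs=[];ms=[]
    for k in range(n):
        S=grab("side",tag+"s"); s=telemetry.state(); fs.append(s["contact_force"]);ms.append(s["moment"])
    T=grab("top",tag+"t")
    s=telemetry.state(); fs.append(s["contact_force"]);ms.append(s["moment"])
    ds,cs=ecc(g(sref),g(tag+"s"),(293,258,42,20))
    H=np.array([.4845,-.163,.015]); Ht=H+[0,.02,0]
    dts=[ecc(g(tref),g(tag+"t"),b) for b in [(331,194,12,26),(330,198,14,24)]]
    dt=np.mean([d for d,_ in dts],0)
    r=lambda q: np.r_[proj(S,H+q/100)-proj(S,H)-ds, (proj(T,Ht+q/100)-proj(T,Ht)-dt)]
    k=least_squares(r,np.zeros(3))
    print("t",s["t"],"tcp",s["eef_pos"]*1e3,"F",np.mean(fs,0),"M",np.mean(ms,0),"side px",ds,cs,"top px",[d for d,_ in dts],"hub shift mm",k.x*10,"resid",k.fun)
E
python3 -m creep '[{"dx":-0.02,"dy":0,"dz":0,"wx":0,"wy":0,"wz":0},{"dx":-0.04,"dy":0,"dz":0,"wx":0,"wy":0,"wz":0},{"dx":-0.07,"dy":0,"dz":0,"wx":0,"wy":0,"wz":0},{"dx":-0.1,"dy":0,"dz":0,"wx":0,"wy":0,"wz":0},{"dx":-0.13,"dy":0,"dz":0,"wx":0,"wy":0,"wz":0},{"dx":-0.16,"dy":0,"dz":0,"wx":0,"wy":0,"wz":0},{"dx":-0.18,"dy":0,"dz":0,"wx":0,"wy":0,"wz":0},{"dx":-0.19,"dy":0,"dz":0,"wx":0,"wy":0,"wz":0}]'
python3 - <<'E'
from two import *
both("a1")
E
python3 -m creep '[{"dx":-0.005,"dy":0,"dz":0,"wx":0,"wy":0,"wz":0},{"dx":-0.01,"dy":0,"dz":0,"wx":0,"wy":0,"wz":0},{"dx":-0.015,"dy":0,"dz":0,"wx":0,"wy":0,"wz":0},{"dx":-0.02,"dy":0,"dz":0,"wx":0,"wy":0,"wz":0},{"dx":-0.025,"dy":0,"dz":0,"wx":0,"wy":0,"wz":0},{"dx":-0.03,"dy":0,"dz":0,"wx":0,"wy":0,"wz":0},{"dx":-0.035,"dy":0,"dz":0,"wx":0,"wy":0,"wz":0},{"dx":-0.035,"dy":0,"dz":0,"wx":0,"wy":0,"wz":0}]'
python3 - <<'E'
from two import *
both("a2")
E
```

```text
t: 34.3
eef_pos: [0.4829, -0.165, 0.2829]
orientation: [-68.5, 90.0, -144.5]
contact_force: [0.6, -0.3, -9.0]
width: 0.18
t 34.45 tcp [ 482.92 -164.93  282.85] F [ 0.14  0.76 -8.78] M [-0.01  0.03 -0.01] side px [ 0.02 -0.03] 0.9949293038707038 top px [array([0.12, 0.06]), array([0.07, 0.05])] hub shift mm [-0.2  -0.19  0.54] resid [-0.  0.  0. -0.]
t: 35.45
eef_pos: [0.483, -0.1649, 0.2872]
orientation: [50.6, 90.0, -25.3]
contact_force: [-0.1, -0.1, -9.3]
width: 0.18
t 35.6 tcp [ 482.98 -164.92  287.09] F [ 0.43  0.36 -8.88] M [-0.08  0.08  0.01] side px [ 0.18 -0.38] 0.9874782949583376 top px [array([ 0.2 , -0.04]), array([0.15, 0.  ])] hub shift mm [-0.02 -0.27  2.01] resid [-0.03  0.    0.02 -0.02]
```

```bash
python3 -m creep '[{"dx":-0.006,"dy":0,"dz":0,"wx":0,"wy":0,"wz":0},{"dx":-0.012,"dy":0,"dz":0,"wx":0,"wy":0,"wz":0},{"dx":-0.018,"dy":0,"dz":0,"wx":0,"wy":0,"wz":0},{"dx":-0.024,"dy":0,"dz":0,"wx":0,"wy":0,"wz":0},{"dx":-0.03,"dy":0,"dz":0,"wx":0,"wy":0,"wz":0},{"dx":-0.036,"dy":0,"dz":0,"wx":0,"wy":0,"wz":0},{"dx":-0.042,"dy":0,"dz":0,"wx":0,"wy":0,"wz":0},{"dx":-0.048,"dy":0,"dz":0,"wx":0,"wy":0,"wz":0}]'
python3 - <<'E'
from two import *
both("a3",3)
im=cv2.imread("pics/a3s.png"); cv2.imwrite("pics/a3sz.png",cv2.resize(im[195:285,280:355],None,fx=6.6,fy=6.6,interpolation=2))
im=cv2.imread("pics/a3t.png"); cv2.imwrite("pics/a3tz.png",cv2.resize(im[165:245,310:410],None,fx=7,fy=7,interpolation=2))
E
```

```text
t: 36.6
eef_pos: [0.483, -0.1649, 0.2929]
orientation: [-160.8, 90.0, 123.2]
contact_force: [-0.3, 0.0, -9.1]
width: 0.18
t 36.8 tcp [ 483.   -164.93  292.9 ] F [ 0.33 -0.25 -9.58] M [-0.09  0.03 -0.01] side px [ 0.48 -1.5 ] 0.975609414109331 top px [array([ 0.52, -0.19]), array([ 0.48, -0.17])] hub shift mm [ 0.1  -0.45  7.01] resid [-0.03  0.    0.03 -0.03]
```

View pics/a3sz.png

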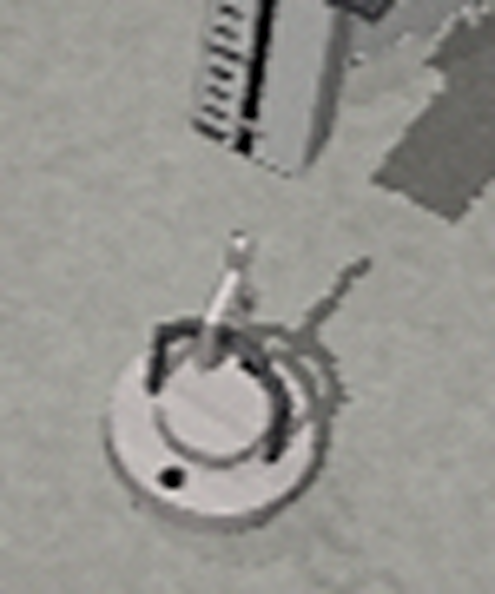

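```bash
for i in 1 2; do python3 -m creep '[{"dx":0,"dy":0,"dz":0,"wx":0,"wy":0,"wz":0},{"dx":0,"dy":0,"dz":0,"wx":0,"wy":0,"wz":0},{"dx":0,"dy":0,"dz":0,"wx":0,"wy":0,"wz":0},{"dx":0,"dy":0,"dz":0,"wx":0,"wy":0,"wz":0},{"dx":0,"dy":0,"dz":0,"wx":0,"wy":0,"wz":0},{"dx":0,"dy":0,"dz":0,"wx":0,"wy":0,"wz":0},{"dx":0,"dy":0,"dz":0,"wx":0,"wy":0,"wz":0},{"dx":0,"dy":0,"dz":0,"wx":0,"wy":0,"wz":0}]'; done
python3 - <<'E'
from two import *
both("a4",5)
E
```

```text
t: 37.8
eef_pos: [0.483, -0.1649, 0.2929]
orientation: [-48.3, 90.0, -124.2]
contact_force: [0.3, -0.8, -10.2]
width: 0.182
t: 38.8
eef_pos: [0.483, -0.1649, 0.2929]
orientation: [33.2, 90.0, -42.8]
contact_force: [-0.6, -0.4, -9.3]
width: 0.181
t 39.1 tcp [ 482.96 -164.94  292.84] F [ 0.03 -0.04 -9.41] M [-0.08  0.04 -0.  ] side px [ 0.42 -1.46] 0.9751999835847 top px [array([ 0.5, -0.2]), array([ 0.45, -0.15])] hub shift mm [ 0.06 -0.37  6.81] resid [-0.02  0.    0.02 -0.02]
```

```bash
python3 -m creep '[{"dx":0.008,"dy":0,"dz":0,"wx":0,"wy":0,"wz":0},{"dx":0.016,"dy":0,"dz":0,"wx":0,"wy":0,"wz":0},{"dx":0.024,"dy":0,"dz":0,"wx":0,"wy":0,"wz":0},{"dx":0.032,"dy":0,"dz":0,"wx":0,"wy":0,"wz":0},{"dx":0.04,"dy":0,"dz":0,"wx":0,"wy":0,"wz":0},{"dx":0.048,"dy":0,"dz":0,"wx":0,"wy":0,"wz":0},{"dx":0.056,"dy":0,"dz":0,"wx":0,"wy":0,"wz":0},{"dx":0.064,"dy":0,"dz":0,"wx":0,"wy":0,"wz":0}]'
python3 -m creep '[{"dx":0.008,"dy":0,"dz":0,"wx":0,"wy":0,"wz":0},{"dx":0.016,"dy":0,"dz":0,"wx":0,"wy":0,"wz":0},{"dx":0.024,"dy":0,"dz":0,"wx":0,"wy":0,"wz":0},{"dx":0.034,"dy":0,"dz":0,"wx":0,"wy":0,"wz":0},{"dx":0.045,"dy":0,"dz":0,"wx":0,"wy":0,"wz":0},{"dx":0.06,"dy":0,"dz":0,"wx":0,"wy":0,"wz":0},{"dx":0.075,"dy":0,"dz":0,"wx":0,"wy":0,"wz":0},{"dx":0.08,"dy":0,"dz":0,"wx":0,"wy":0,"wz":0}]'
python3 - <<'E'
from two import *
both("a5",2)
E
```

```text
t: 40.1
eef_pos: [0.483, -0.1649, 0.2852]
orientation: [117.0, 90.0, 41.0]
contact_force: [-0.6, 0.4, -8.9]
width: 0.183
t: 41.1
eef_pos: [0.483, -0.1649, 0.2755]
orientation: [156.9, 90.0, 81.0]
contact_force: [-0.5, 0.8, -7.7]
width: 0.18
t 41.25 tcp [ 483.01 -164.93  275.61] F [ 0.06  0.19 -8.25] M [ 0.15 -0.03 -0.02] side px [0.08 0.01] 0.9957581922517974 top px [array([0.11, 0.01]), array([0.03, 0.04])] hub shift mm [-0.04 -0.21  0.24] resid [-0.02  0.    0.01 -0.01]
```

```bash
python3 -m creep '[{"dx":0.02,"dy":0,"dz":0,"wx":0,"wy":0,"wz":0},{"dx":0.05,"dy":0,"dz":0,"wx":0,"wy":0,"wz":0},{"dx":0.08,"dy":0,"dz":0,"wx":0,"wy":0,"wz":0},{"dx":0.11,"dy":0,"dz":0,"wx":0,"wy":0,"wz":0},{"dx":0.14,"dy":0,"dz":0,"wx":0,"wy":0,"wz":0},{"dx":0.17,"dy":0,"dz":0,"wx":0,"wy":0,"wz":0},{"dx":0.2,"dy":0,"dz":0,"wx":0,"wy":0,"wz":0},{"dx":0.22,"dy":0,"dz":0,"wx":0,"wy":0,"wz":0}]'
python3 - <<'E'
from two import *
both("a6",2)
im=cv2.imread("pics/a6s.png"); cv2.imwrite("pics/a6sz.png",cv2.resize(im[185:285,270:355],None,fx=6,fy=6,interpolation=2))
E
```

```text
t: 42.25
eef_pos: [0.4833, -0.165, 0.2492]
orientation: [68.6, 90.0, -7.3]
contact_force: [1.4, 1.4, -4.8]
width: 0.182
t 42.4 tcp [ 483.2  -164.98  249.25] F [ 1.48  1.6  -5.23] M [ 0.51 -0.44  0.02] side px [-0.12  0.01] 0.991346397267004 top px [array([-0.04, -0.  ]), array([-0.08,  0.04])] hub shift mm [-0.11  0.2  -0.16] resid [ 0.02 -0.   -0.02  0.02]
```

View pics/a6sz.png

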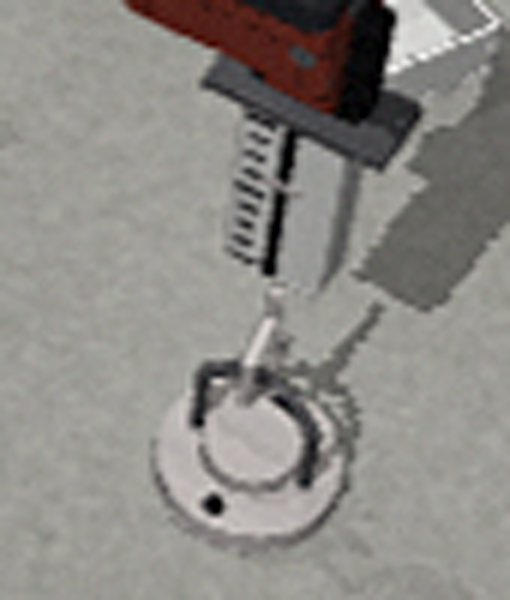

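```bash
python3 -m creep '[{"dx":0.02,"dy":0.004,"dz":-0.005,"wx":0,"wy":0,"wz":0},{"dx":0.06,"dy":0.008,"dz":-0.01,"wx":0,"wy":0,"wz":0},{"dx":0.11,"dy":0.012,"dz":-0.014,"wx":0,"wy":0,"wz":0},{"dx":0.17,"dy":0.012,"dz":-0.014,"wx":0,"wy":0,"wz":0},{"dx":0.23,"dy":0.012,"dz":-0.014,"wx":0,"wy":0,"wz":0},{"dx":0.29,"dy":0.012,"dz":-0.014,"wx":0,"wy":0,"wz":0},{"dx":0.34,"dy":0.012,"dz":-0.014,"wx":0,"wy":0,"wz":0},{"dx":0.37,"dy":0.012,"dz":-0.014,"wx":0,"wy":0,"wz":0}]'
python3 - <<'E'
from two import *
from ov import overlay
both("a7",2)
overlay("side30",H=(.484,-.163,0))
E
```

```text
t: 43.4
eef_pos: [0.4838, -0.1629, 0.2043]
orientation: [-117.0, 90.0, 167.1]
contact_force: [-0.9, -0.4, -2.2]
width: 0.181
t 43.55 tcp [ 483.92 -162.95  204.67] F [-0.3   0.06 -1.57] M [-0.03  0.07 -0.03] side px [-0.15 -0.1 ] 0.9830719345148314 top px [array([-0.71, -0.11]), array([-0.87, -0.04])] hub shift mm [ 0.77  1.52 -2.23] resid [-0.17  0.02  0.14 -0.15]
43.55 [ 0.48 -0.16  0.2 ] [-0.11  0.48 -1.04]
```

View pics/side30z.png

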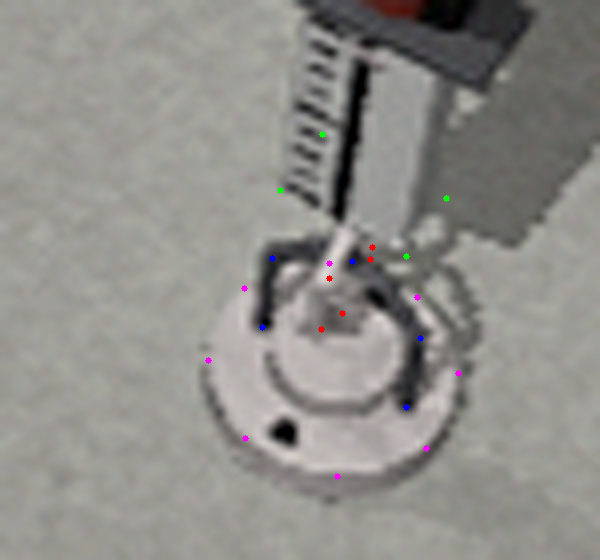

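```bash
python3 -m creep '[{"dx":0,"dy":-0.03,"dz":0,"wx":0,"wy":0,"wz":0},{"dx":0,"dy":-0.06,"dz":0,"wx":0,"wy":0,"wz":0},{"dx":0,"dy":-0.1,"dz":0,"wx":0,"wy":0,"wz":0},{"dx":0,"dy":-0.15,"dz":0,"wx":0,"wy":0,"wz":0},{"dx":0,"dy":-0.2,"dz":0,"wx":0,"wy":0,"wz":0},{"dx":0,"dy":-0.25,"dz":0,"wx":0,"wy":0,"wz":0},{"dx":0,"dy":-0.29,"dz":0,"wx":0,"wy":0,"wz":0},{"dx":0,"dy":-0.31,"dz":0,"wx":0,"wy":0,"wz":0}]'
python3 - <<'E'
from ov import overlay
overlay("side31",H=(.484,-.163,0))
E
```

```text
t: 44.6
eef_pos: [0.4476, -0.1721, 0.2048]
orientation: [42.5, 90.0, -33.5]
contact_force: [0.0, 0.4, -2.8]
width: 0.177
44.6 [ 0.4476 -0.1721  0.2048] [ 0.04  0.37 -2.79]
```

View pics/side31z.png

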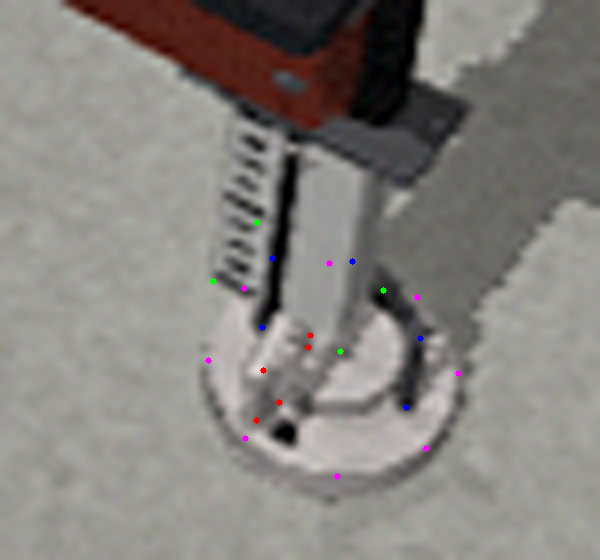

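```bash
python3 -m creep '[{"dx":0,"dy":-0.05,"dz":0,"wx":0,"wy":0,"wz":0},{"dx":0,"dy":-0.11,"dz":0,"wx":0,"wy":0,"wz":0},{"dx":0,"dy":-0.18,"dz":0,"wx":0,"wy":0,"wz":0},{"dx":-0.04,"dy":-0.25,"dz":0,"wx":0,"wy":0,"wz":0},{"dx":-0.1,"dy":-0.31,"dz":0,"wx":0,"wy":0,"wz":0},{"dx":-0.17,"dy":-0.36,"dz":0,"wx":0,"wy":0,"wz":0},{"dx":-0.25,"dy":-0.4,"dz":0,"wx":0,"wy":0,"wz":0},{"dx":-0.3,"dy":-0.42,"dz":0,"wx":0,"wy":0,"wz":0}]'
python3 -m creep '[{"dx":0,"dy":0.02,"dz":-0.06,"wx":0,"wy":0,"wz":0},{"dx":0,"dy":0.04,"dz":-0.16,"wx":0,"wy":0,"wz":0},{"dx":0,"dy":0.07,"dz":-0.3,"wx":0,"wy":0,"wz":0},{"dx":0,"dy":0.1,"dz":-0.44,"wx":0,"wy":0,"wz":0},{"dx":0,"dy":0.13,"dz":-0.58,"wx":0,"wy":0,"wz":0},{"dx":0,"dy":0.16,"dz":-0.72,"wx":0,"wy":0,"wz":0},{"dx":0,"dy":0.2,"dz":-0.86,"wx":0,"wy":0,"wz":0},{"dx":0,"dy":0.24,"dz":-1,"wx":0,"wy":0,"wz":0}]'
python3 -m creep '[{"dx":0,"dy":0.03,"dz":-0.14,"wx":0.03,"wy":0,"wz":0},{"dx":0,"dy":0.06,"dz":-0.28,"wx":0.07,"wy":0,"wz":0},{"dx":0,"dy":0.09,"dz":-0.42,"wx":0.12,"wy":0,"wz":0},{"dx":0,"dy":0.12,"dz":-0.56,"wx":0.17,"wy":0,"wz":0},{"dx":0,"dy":0.15,"dz":-0.7,"wx":0.22,"wy":0,"wz":0},{"dx":0,"dy":0.18,"dz":-0.82,"wx":0.27,"wy":0,"wz":0},{"dx":0,"dy":0.21,"dz":-0.92,"wx":0.3,"wy":0,"wz":0},{"dx":0,"dy":0.24,"dz":-1,"wx":0.32,"wy":0,"wz":0}]'
python3 - <<'E'
from h import *
s=telemetry.state();print(s["eef_pos"],s["contact_force"])
go((.403,.199,.2),-14.8)
E
```

```text
t: 45.65
eef_pos: [0.3991, -0.1844, 0.2418]
orientation: [49.8, 89.9, -26.2]
contact_force: [1.0, -0.1, -2.5]
width: 0.178
t: 46.65
eef_pos: [0.3974, -0.0592, 0.2406]
orientation: [-125.9, 90.0, 158.2]
contact_force: [-0.2, -0.1, -1.5]
width: 0.18
t: 47.65
eef_pos: [0.3958, 0.064, 0.2405]
orientation: [-79.8, 90.0, 175.4]
contact_force: [-0.4, -0.3, -2.6]
width: 0.182
[0.39578935 0.06399874 0.24049504] [-0.39455178 -0.27141287 -2.58689607]
dxyz [ 0.3375 -0.2281 -1.1033] w [0.0005 0.0001 0.0005]
```

```bash
python3 -m creep '[{"dx":0,"dy":-0.03,"dz":-0.13,"wx":0,"wy":0,"wz":0},{"dx":0,"dy":-0.06,"dz":-0.27,"wx":0,"wy":0,"wz":0},{"dx":0,"dy":-0.09,"dz":-0.41,"wx":0,"wy":0,"wz":0},{"dx":0.03,"dy":-0.13,"dz":-0.55,"wx":0,"wy":0,"wz":0},{"dx":0.08,"dy":-0.17,"dz":-0.7,"wx":0,"wy":0,"wz":0},{"dx":0.14,"dy":-0.21,"dz":-0.85,"wx":0,"wy":0,"wz":0},{"dx":0.2,"dy":-0.23,"dz":-0.95,"wx":0,"wy":0,"wz":0},{"dx":0.25,"dy":-0.23,"dz":-1,"wx":0,"wy":0,"wz":0}]'
python3 -m creep '[{"dx":0.02,"dy":0,"dz":-0.04,"wx":0,"wy":0,"wz":0},{"dx":0.04,"dy":0,"dz":-0.08,"wx":0,"wy":0,"wz":0},{"dx":0.06,"dy":0,"dz":-0.1,"wx":0,"wy":0,"wz":0},{"dx":0.08,"dy":0,"dz":-0.1,"wx":0,"wy":0,"wz":0},{"dx":0.08,"dy":0,"dz":-0.1,"wx":0,"wy":0,"wz":0},{"dx":0.08,"dy":0,"dz":-0.1,"wx":0,"wy":0,"wz":0},{"dx":0.08,"dy":0,"dz":-0.1,"wx":0,"wy":0,"wz":0},{"dx":0.08,"dy":0,"dz":-0.1,"wx":0,"wy":0,"wz":0}]'
cat > rk.py <<'E'
from h import *
def rk(name,off=.101):
    s=telemetry.state(); S=grab("side",name); x0,y0,w,h=190,110,80,95
    im=cv2.resize(cv2.imread(f"pics/{name}.png")[y0:y0+h,x0:x0+w],None,fx=6.2,fy=6.2,interpolation=2)
    R=rz(np.radians(-14.6)); o=s["eef_pos"]-[0,0,off]; K=np.array([.489,.1761,0])
    def dot(X,c):
        p=(proj(S,X)-[x0,y0]+.5)*6.2-.5; cv2.circle(im,tuple(int(round(v)) for v in p),2,c,-1)
    for a in(-15,15):
      for b in (-34,34): dot(o+R@np.array([a,b,85])/1e3,(0,255,0))
    for q in [(-15,-22),(-15,-48),(0,-58),(15,-48),(15,-42)]: dot(o+R@np.array([q[0],0,q[1]-1.5])/1e3,(0,0,255))
    for a in(-26,44):
      for b in (-36,-24,24,36): dot(K+R@np.array([a,b,165])/1e3,(255,0,0))
    for a in(-45,65):
      for b in (-60,60): dot(K+R@np.array([a,b,8])/1e3,(255,0,255))
    cv2.imwrite(f"pics/{name}z.png",im); print(s["t"],s["eef_pos"].round(4),s["contact_force"].round(1))
E
python3 - <<'E'
from rk import *
rk("side40"); go((.490,.176,.2),-14.8)
E
```

```text
t: 48.65
eef_pos: [0.4, 0.1865, 0.2102]
orientation: [-48.0, 90.0, -152.6]
contact_force: [-0.1, 0.3, -2.2]
width: 0.18
t: 49.65
eef_pos: [0.4036, 0.1973, 0.2013]
orientation: [133.4, 90.0, 28.6]
contact_force: [0.1, -0.7, -2.7]
width: 0.183
49.65 [0.4036 0.1973 0.2013] [ 0.1 -0.7 -2.7]
dxyz [ 0.0106  0.7417 -0.0123] w [ 0.0005 -0.0001 -0.0001]
```

View pics/side40z.png

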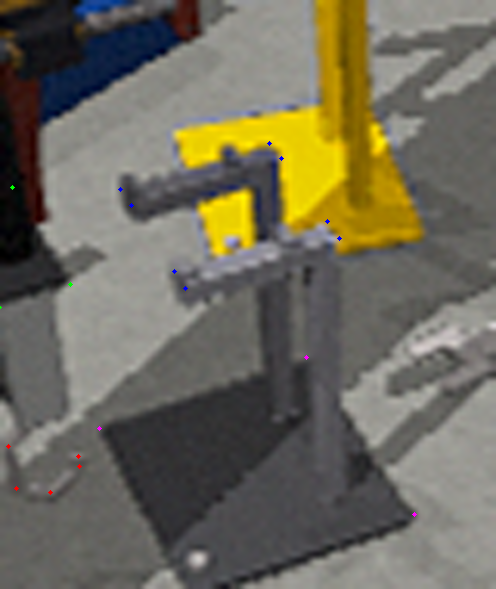

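```bash
python3 -m creep '[{"dx":0,"dy":0.06,"dz":-0.012,"wx":0,"wy":0,"wz":0},{"dx":0,"dy":0.16,"dz":-0.012,"wx":0,"wy":0,"wz":0},{"dx":0,"dy":0.28,"dz":-0.012,"wx":0,"wy":0,"wz":0},{"dx":0,"dy":0.4,"dz":-0.012,"wx":0,"wy":0,"wz":0},{"dx":0,"dy":0.52,"dz":-0.012,"wx":0,"wy":0,"wz":0},{"dx":0,"dy":0.63,"dz":-0.012,"wx":0,"wy":0,"wz":0},{"dx":0,"dy":0.71,"dz":-0.012,"wx":0,"wy":0,"wz":0},{"dx":0,"dy":0.74,"dz":-0.012,"wx":0,"wy":0,"wz":0}]'
python3 - <<'E'
from rk import *
rk("side41"); go((.490,.176,.1815),-14.8)
E
```

```text
t: 50.7
eef_pos: [0.4903, 0.1758, 0.2011]
orientation: [-60.6, 90.0, -165.3]
contact_force: [-0.7, 0.6, -1.7]
width: 0.179
50.7 [0.4903 0.1758 0.2011] [-0.7  0.6 -1.7]
dxyz [ 0.1634 -0.0029 -0.0003] w [ 0.0004  0.     -0.    ]
```

View pics/side41z.png

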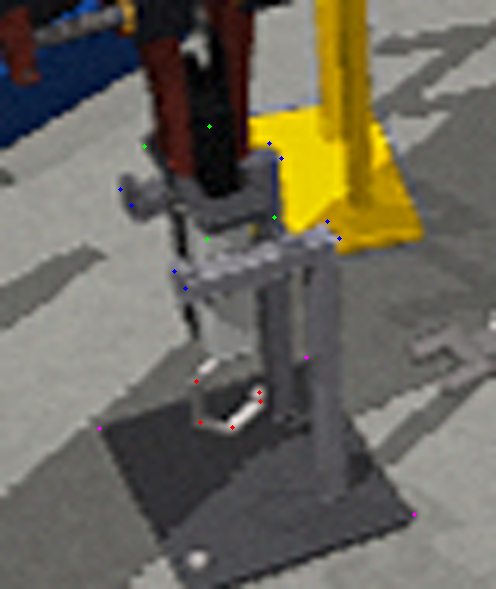

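```bash
python3 -m creep '[{"dx":0.02,"dy":-0.002,"dz":0,"wx":0,"wy":0,"wz":0},{"dx":0.045,"dy":-0.002,"dz":0,"wx":0,"wy":0,"wz":0},{"dx":0.07,"dy":-0.002,"dz":0,"wx":0,"wy":0,"wz":0},{"dx":0.095,"dy":-0.002,"dz":0,"wx":0,"wy":0,"wz":0},{"dx":0.115,"dy":-0.002,"dz":0,"wx":0,"wy":0,"wz":0},{"dx":0.13,"dy":-0.002,"dz":0,"wx":0,"wy":0,"wz":0},{"dx":0.14,"dy":-0.002,"dz":0,"wx":0,"wy":0,"wz":0},{"dx":0.14,"dy":-0.002,"dz":0,"wx":0,"wy":0,"wz":0}]'
python3 - <<'E'
from rk import *
rk("side42"); go((.490,.176,.1815),-14.8)
f=[]
for k in range(4): grab("side","side42b"); f.append(telemetry.state()["contact_force"])
print(np.mean(f,0))
E
```

```text
t: 51.75
eef_pos: [0.4896, 0.1761, 0.1844]
orientation: [-47.0, 90.0, -151.7]
contact_force: [1.1, 0.7, -1.6]
width: 0.182
51.75 [0.4896 0.1761 0.1844] [ 1.1  0.7 -1.6]
dxyz [0.0242 0.0038 0.0001] w [ 0.0006 -0.      0.    ]
[ 0.25019849  0.50340761 -2.44780628]
```

View pics/side42z.png

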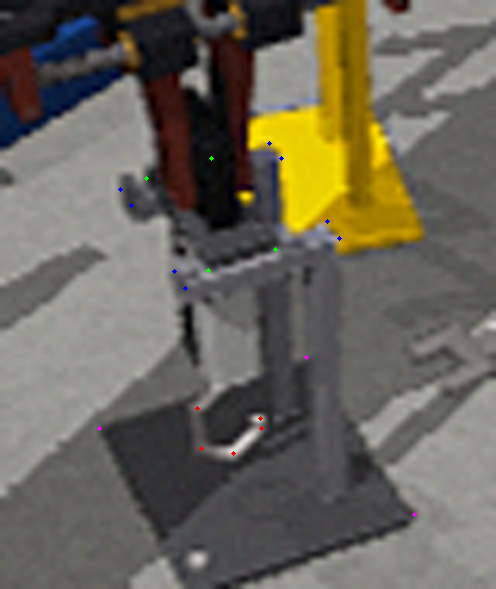

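```bash
python3 -m creep '[{"dx":0.004,"dy":0.003,"dz":0,"wx":0,"wy":0,"wz":0},{"dx":0.008,"dy":0.003,"dz":0,"wx":0,"wy":0,"wz":0},{"dx":0.012,"dy":0.003,"dz":0,"wx":0,"wy":0,"wz":0},{"dx":0.016,"dy":0.003,"dz":0,"wx":0,"wy":0,"wz":0},{"dx":0.02,"dy":0.003,"dz":0,"wx":0,"wy":0,"wz":0},{"dx":0.024,"dy":0.003,"dz":0,"wx":0,"wy":0,"wz":0},{"dx":0.027,"dy":0.003,"dz":0,"wx":0,"wy":0,"wz":0},{"dx":0.027,"dy":0.003,"dz":0,"wx":0,"wy":0,"wz":0}]'
python3 - <<'E'
from rk import *
rk("side43"); f=[]
for k in range(4): grab("side","side43b"); f.append(telemetry.state()["contact_force"])
print(np.mean(f,0))
E
```

```text
t: 53.0
eef_pos: [0.4899, 0.176, 0.1811]
orientation: [-40.2, 90.0, -144.9]
contact_force: [-0.5, 0.0, -1.3]
width: 0.181
53.0 [0.4899 0.176  0.1811] [-0.5  0.  -1.3]
[ 0.02310383 -0.08660786 -2.45651634]
```

View pics/side43z.png

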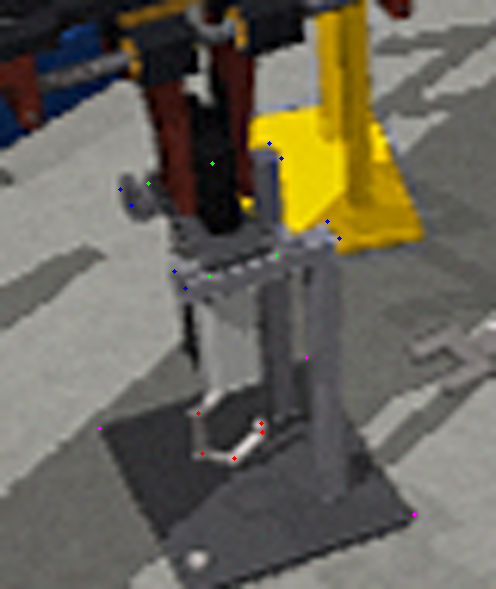

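```bash
python3 -m creep '[{"dx":0.003,"dy":0,"dz":0,"wx":0,"wy":0,"wz":0},{"dx":0.006,"dy":0,"dz":0,"wx":0,"wy":0,"wz":0},{"dx":0.009,"dy":0,"dz":0,"wx":0,"wy":0,"wz":0},{"dx":0.012,"dy":0,"dz":0,"wx":0,"wy":0,"wz":0},{"dx":0.015,"dy":0,"dz":0,"wx":0,"wy":0,"wz":0},{"dx":0.015,"dy":0,"dz":0,"wx":0,"wy":0,"wz":0},{"dx":0.015,"dy":0,"dz":0,"wx":0,"wy":0,"wz":0},{"dx":0.015,"dy":0,"dz":0,"wx":0,"wy":0,"wz":0}]'
python3 - <<'E'
from rk import *
f=[]
for k in range(4): grab("side","side44"); s=telemetry.state(); f.append(s["contact_force"])
print(np.mean(f,0),s["eef_pos"],s["moment"])
E
```

```text
t: 54.25
eef_pos: [0.49, 0.176, 0.181]
orientation: [124.2, 90.0, 19.5]
contact_force: [-5.8, -2.1, 14.9]
width: 0.178
[-6.0161174  -2.59224272 15.40737933] [0.48997062 0.17602972 0.18096027] [-0.30180654  1.20230924 -0.02265024]
```

```bash
python3 -m creep '[{"dx":-0.004,"dy":0,"dz":0,"wx":0,"wy":0,"wz":0},{"dx":-0.008,"dy":0,"dz":0,"wx":0,"wy":0,"wz":0},{"dx":-0.011,"dy":0,"dz":0,"wx":0,"wy":0,"wz":0},{"dx":-0.011,"dy":0,"dz":0,"wx":0,"wy":0,"wz":0},{"dx":-0.011,"dy":0,"dz":0,"wx":0,"wy":0,"wz":0},{"dx":-0.011,"dy":0,"dz":0,"wx":0,"wy":0,"wz":0},{"dx":-0.011,"dy":0,"dz":0,"wx":0,"wy":0,"wz":0},{"dx":-0.011,"dy":0,"dz":0,"wx":0,"wy":0,"wz":0}]'
python3 - <<'E'
from rk import *
rk("side45")
E
```

```text
t: 55.45
eef_pos: [0.4899, 0.176, 0.181]
orientation: [123.1, 90.0, 18.3]
contact_force: [-2.7, -1.7, 5.9]
width: 0.182
55.45 [0.4899 0.176  0.181 ] [-2.7 -1.7  5.9]
```

View pics/side45z.png

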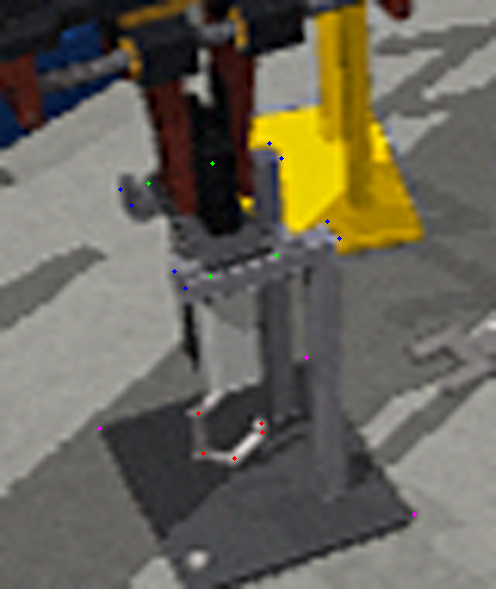

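```bash
python3 -m creep '[{"dx":0,"dy":0,"dz":0,"wx":0,"wy":0,"wz":0},{"dx":0,"dy":0,"dz":0,"wx":0,"wy":0,"wz":0},{"dx":0,"dy":0,"dz":0,"wx":0,"wy":0,"wz":0},{"dx":0,"dy":0,"dz":0,"wx":0,"wy":0,"wz":0},{"dx":0,"dy":0,"dz":0,"wx":0,"wy":0,"wz":0},{"dx":0,"dy":0,"dz":0,"wx":0,"wy":0,"wz":0},{"dx":0,"dy":0,"dz":0,"wx":0,"wy":0,"wz":0},{"dx":0,"dy":0,"dz":0,"wx":0,"wy":0,"wz":0}]' 0.2
python3 - <<'E'
from rk import *
rk("side46")
E
```

```text
t: 56.5
eef_pos: [0.4899, 0.176, 0.1807]
orientation: [74.1, 90.0, -30.7]
contact_force: [0.5, 0.1, 1.1]
width: 0.599
56.5 [0.4899 0.176  0.1807] [0.5 0.1 1.1]
```

View pics/side46z.png

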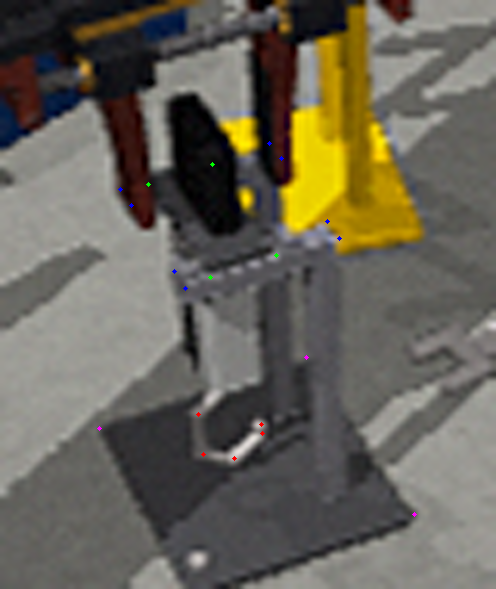

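Released, and the scale hangs on the fork. Next I raise the gripper clear and check everything.

```bash
python3 -m creep '[{"dx":-0.06,"dy":0,"dz":0,"wx":0,"wy":0,"wz":0},{"dx":-0.16,"dy":0,"dz":0,"wx":0,"wy":0,"wz":0},{"dx":-0.3,"dy":0,"dz":0,"wx":0,"wy":0,"wz":0},{"dx":-0.45,"dy":0,"dz":0,"wx":0,"wy":0,"wz":0},{"dx":-0.6,"dy":0,"dz":0,"wx":0,"wy":0,"wz":0},{"dx":-0.75,"dy":0,"dz":0,"wx":0,"wy":0,"wz":0},{"dx":-0.9,"dy":0,"dz":0,"wx":0,"wy":0,"wz":0},{"dx":-1,"dy":0,"dz":0,"wx":0,"wy":0,"wz":0}]'
python3 - <<'E'
from rk import *
rk("side47",off=.22); T=grab("top","top47")
from two import ecc,g
print(ecc(g("side11"),g("side47"),(293,258,42,20)), ecc(g("top7"),g("top47"),(331,194,26,28)))
a=cv2.imread("pics/side47.png");b=cv2.imread("pics/side0.png")
cv2.imwrite("pics/cmp.png",np.hstack([cv2.resize(i[110:290,190:350],None,fx=2.4,fy=2.4,interpolation=2) for i in(b,a)]))
E
```

```text
t: 57.55
eef_pos: [0.4903, 0.1762, 0.3027]
orientation: [123.2, 89.9, 18.4]
contact_force: [-0.6, -0.6, -0.4]
width: 0.596
57.55 [0.4903 0.1762 0.3027] [-0.6 -0.6 -0.4]
(array([-0.5 , -1.02]), 0.9643859867897183) (array([-1.01, -0.22]), 0.5831259760976308)
```

View pics/cmp.png

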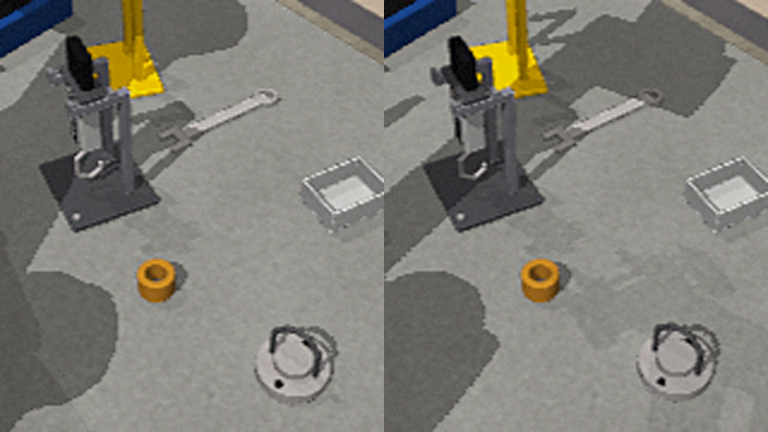

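View pics/side47z.png

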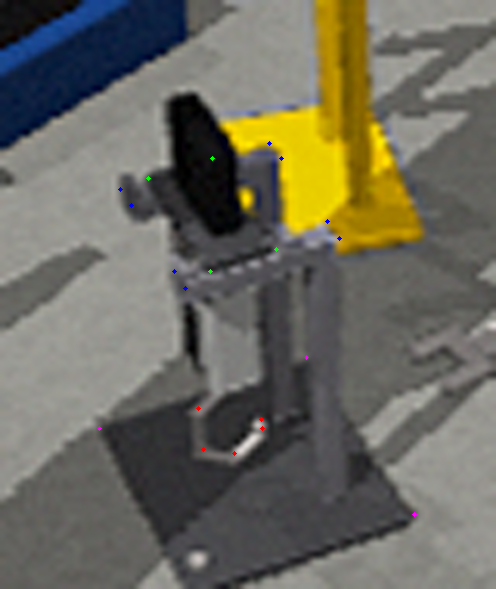

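View pics/top47.png

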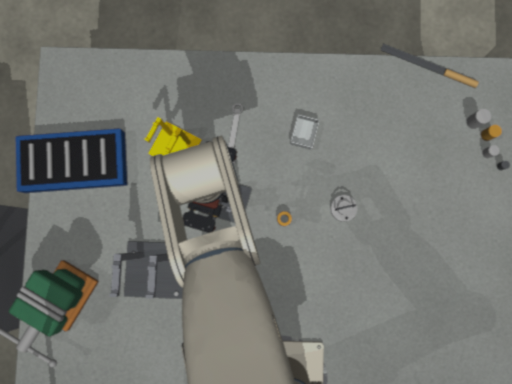

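```bash
python3 -c "
from station import job_done,telemetry
print(telemetry.state()['t']); print(job_done())"
```

```text
57.65
the job is handed in; nothing more can be done
None
```

The hub was weighed at about 0.74–0.76 kg, set back down, and the scale is hanging in its rack again. I handed the job in at 57.65 s of the 72 s allowed.

- **Weighing:** The first hold was too low. I read it as 7 mm up, but later checks showed part of that was the hub sliding about 2 mm sideways, so the real lift was only 3–4 mm. I lowered it, measured again with both cameras, and lifted a second time. It then hung still about 7 mm up (two-camera readings 7.0 and 6.8 mm; from the arm's height about 7.5–7.8 mm) for about 2.5 s. The force held steady at 9.4–9.6 N, of which the scale is about 2.2 N.
- **Hub afterwards:** It stands upright, about 2–2.5 mm from where it started. While I lowered it, the hook pulled sideways with up to about 2 N. I eased the tool over and it came free before I unhooked.
- **Rack:** The scale is seated in the fork with its hook mouth the same way as at the start. While seating it I pressed down with about 15 N for a moment, then backed off before releasing.
- **Last checks:** The gripper is empty and well clear, with no contact force beyond noise. The bush, tin and spanner look unmoved in the before and after pictures. The last top-view match on the hub was poor (correlation 0.58), so its final position rests mainly on the side view.

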